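Hang the ear defenders on the rail under the shelf

TASK

Pick up the ear defenders and hang them on the steel rail beneath the small shelf: headband over the middle of the rail, one cup in front of it and one behind, hanging free and upright. Lower them gently until the rail carries the headband before you let go; don't bump the stand hard or disturb the other things.

Things in the scene. Friction and masses are not known exactly. Their poses are not given: they have to be found in the camera images.
- headset: Rigid ear defenders: black headband, grey cups, 148 (x) x 60 (y) x 186 mm high, 0.18 kg, at first standing on the cups, band arching up. Origin on the bench midway between the cups; z up, x from cup to cup; symmetric under a half turn. Cups: |x| = 34 to 74, |y| < 30, z = 0 to 66 mm. Band in the x-z plane: half circle, inner radius 60, outer 68 mm, about (0, 0, 118 mm); straight legs below it.
- headset_crown (a point): Underside of the headband at its crown, at (0, 0, 178 mm) in the headset's frame: the point that is to rest on the rail. The band is 8 mm thick there. Axes as the headset's.
- headset_shoulder (a point): A good grip point: middle of the band on one shoulder, 49 degrees from the crown, at (-48, 0, 160 mm) in the headset's frame (its mirror image at x = +48 mm is as good). Band 26 mm wide (along y, grip across this), 8 mm thick. Axes as the headset's.
- stand: Fixed grey sheet-steel stand, open to the front (-x) and at its +y end. Origin on the bench under the middle of the rail, z up. Base plate 8 mm thick, x = -95 to 105, y = -120 to 95 mm. Side wall at y = -120 to -114 mm, back wall at x = 99 to 105 mm. Shelf overhead (see shelf_edge).
- shelf_edge (a point): Middle of the front lower edge of the stand's shelf, at (-40, -12, 348 mm) in the stand's frame. The shelf covers x = -40 to 105, y = -120 to 95 mm, underside z = 348, top 354 mm. It covers the rail, so the gripper cannot come from straight above and must be tilted from the front, the band brought in below the shelf past the rail's free end. Axes as the stand's.
- rail_plan (a point): The point on the bench straight below the middle of the rail (the stand's origin and axes). Round steel rail, 14 mm diameter, along y at x = 0, from its clamp block (ends at y = -102 mm) to the free end at y = +90 mm, with a black ball of 22 mm. Its height is adjustable and NOT reported: axis 205 to 245 mm above the bench, fixed during the work; see it or feel for it.
- maroon_case: Maroon box, 45 x 100 x 30 mm, lying on top of the stand's shelf; bystander. Origin under its centre.
- timer_disc: White round timer, 66 mm across, 24 mm high, on the bench; bystander. Origin under its centre.
- vial: Small vial with a black cap, 27 mm diameter, 60 mm high, on the bench; bystander. Origin under its centre.
- bulb: Red rubber pipette bulb, 82 x 55 x 56 mm, on the bench; bystander. Origin under its centre.
Things that resemble listed ones, but are neither listed nor needed, are in the scene too. There is more than one size of the headset; the one meant has the size given above.

How it is judged:
On the way, in this order (a step that is already met when the one before it is completed fails the run):
1. the ear defenders are lifted in the fingers, clear of the bench (height (world z) of headset above 0.03 m and contact force between the fingers and headset above 1 N), for 0.2 s.
2. still held in the fingers, the headband rests on the middle of the rail (x of headset_crown in the frame of stand between -0.025 and 0.025 m and y of headset_crown in the frame of stand between -0.04 and 0.04 m and z of headset_crown in the frame of stand between 0.2 and 0.262 m and angle between headset's own z axis and vertical below 0.3 rad and angle between the y axis of headset and the y axis of stand, either way round below 0.35 rad and contact force between headset and stand above 0.4 N and contact force between the fingers and headset above 0.5 N), for 0.1 s.
At the end, for the whole second after the job is handed in: The ear defenders hang at rest from the rail: crown of the headband within 25 mm of the rail's axis across it and within 40 mm of the rail's middle along it, at rail height (200 to 262 mm above the bench), upright within 0.3 rad, headband across the rail within 0.35 rad, weight carried by the rail (x of headset_crown in the frame of stand between -0.025 and 0.025 m and y of headset_crown in the frame of stand between -0.04 and 0.04 m and z of headset_crown in the frame of stand between 0.2 and 0.262 m and angle between headset's own z axis and vertical below 0.3 rad and angle between the y axis of headset and the y axis of stand, either way round below 0.35 rad and contact force between headset and stand above 0.5 N and linear speed of headset below 0.03 m/s and angular speed of headset below 0.3 rad/s); the robot touches nothing.
It fails at once if the ear defenders are pressed on the stand with more than 25 N (contact force between headset and stand above 25 N).
It fails at once if the robot bumps the stand with more than 25 N (contact force between any of the arm, the fingers and stand above 25 N).
It fails at once if the maroon case, timer, vial or pipette bulb is moved by more than 25 mm (distance of any of maroon_case, timer_disc, vial, bulb from where it was at the start of the episode above 0.025 m).
It also fails if it takes over 45 s, if anything falls off the work surface, if the arm or the gripper's body presses on something with over 40 N, if the wrist force passes 120 N, or if a joint passes its speed limit or range.

ROBOT

A 7-joint arm with a two-finger parallel gripper is mounted at the origin on the work surface; the furniture and walls round the work are solid. World frame = base frame: x ahead of the robot, y to its left, z up, the work surface at z = 0. Lengths are in m, angles in rad, forces in N, time in s.
With the tool pointing down it reaches from about 0.35 to 0.9 m from the base axis. Payload 8.1 kg.
Tool frame: the origin (TCP) lies at the very end of the fingers, on their centre line; the grasp point (between the pads) lies 19 mm behind it; z points along the fingers, y is the line along which they close (so a half turn about z gives the same grasp; the last joint's range is limited). The gripper opens to 92 mm and grips with 3 to 60 N. Pads are 19 mm wide; open, the fingers measure 130 mm over their backs; the gripper's body (75 mm by 190 mm) begins 47 mm behind the grasp point.
Start: joints at [1.172, 0.434, 0.025, 1.573, -0.012, 1.134, -0.075], TCP at [0.182, -0.598, 0.227] pointing down, gripper open.
Joint ranges: [-2.62, 2.62], [-0.44, 2.09], [-1.27, 1.32], [0.08, 2.57], [-1.32, 4.46], [0.12, 2], [-2.74, 2.74]. Speed limits (rad/s): [2.22, 2.22, 3.01, 3.01, 3.14, 3.14, 3.14].

INTERFACE

Orientations are given as a rotation vector (axis times angle).
In Python, from cell import arm gives the robot as it stands.
- The arm moves only by the tool carry_out, never from a script. Its argument "commands" is a list of rows, each a list of 7 numbers: the opening, from 0 (shut) to 1 (fully open), then the shift along the tool's x, y, z each as a share of 0.025 m, from -1 to 1, then the turn, a rotation vector about the tool's x, y, z each as a share of 0.1 rad, from -1 to 1. A call has 1 to 8 rows; each row shifts and turns the commanded pose from where the row before left it, along the tool's axes as they then stand; what a row does not reach is not made up. A row lasts 1/10 s, in which the tool goes at most 50 mm and 8.59 degrees, less where a joint would pass 70% of its speed; a pose out of reach is approached as far as the arm can. A call with a number of a shift or a turn outside -1 to 1 is refused whole. A call with a gripper value outside its range is refused whole. The fingers move at their own pace and stop on an object; "squeeze" is the grip in N (left out, the last holds). Time passes only in rows, so rows that do not move let the fingers close. It gives the time, the measured TCP pose, the force, the opening and the grip force at its end, in the units of the state.
- arm.observe(): the state, without advancing time (a new reading comes with each control period).
- arm.get_image(name): name is "scene" or "top"; returns a dict with "pixels" (400x640x3 uint8, red, green, blue), "range_z" (400x640 float32, m along the optical axis (not along the pixel's ray), 0 where there is no reading), "mtx" (3x3 intrinsics, pixels), "R" (3x3) and "t" (3): a world point X has camera coordinates R X + t. Camera axes: x right, y down, z forward; pixel columns grow to the right and rows downward; lengths in m; the calibration is good to about 2 mm. A picture is of the moment at which its call begins.
- arm.sign_off(): hands the job in; it is judged then, once.
The state is a dict: "clock": time; "joints": joint angles; "dq": joint speeds; "joint_efforts": joint torques, N m; "position": TCP position; "ee_rot": TCP orientation; "force": force on the tool from outside, world axes, zero at the start; "ft_torque": the same for the moment, N m; "width": opening from 0.0 (shut) to 1.0 (fully open); "gripper_force": force on a finger pad.
Only numpy, scipy, OpenCV 4.12 (cv2) and the standard library are available. Lean on these libraries where they do the work, as an engineer would, in place of code of your own. Each camera call takes 0.05 s, during which the arm holds its last target. There are 200 camera calls.

## Working session

There is one attempt and no reset: what is moved stays moved. The work goes in short steps, Python scripts to look and compute and a tool call to move; the robot and the scene stay as the last step left them, time stands still between calls to the robot, and variables do not carry over. Pictures are saved under pics/ and viewed, at most 13 in all, crops included, and the job is handed in when it is done.

Besides the shell and the picture viewer there is one more tool, called after ">>>" as name([rows], argument=value, ...), one row to a line, values as JSON. carry_out: Moves the arm, as the interface text tells. Shift numbers are shares of 0.025 m and turn numbers shares of 0.1 rad, none past 1 either way. Its arguments: {"type":"object","properties":{"commands":{"type":"array"},"squeeze":{"type":"number"}},"required":["commands"]}

```bash
mkdir -p pics; cat > h.py <<'E'
import numpy as np, cv2
from cell import arm
from scipy.spatial.transform import Rotation as Ro
def grab(n):
    d=arm.get_image(n); np.savez(f'pics/{n}.npz',**d); return d
def cloud(d):
    z=d['range_z']; v,u=np.mgrid[:z.shape[0],:z.shape[1]]; K=d['mtx']
    c=np.stack([(u-K[0,2])/K[0,0]*z,(v-K[1,2])/K[1,1]*z,z],-1)
    return (c-d['t'])@d['R']   # R^T (c-t)
E
python3 - <<'E'
from h import *
print(arm.observe())
for n in('scene','top'):
    d=grab(n); cv2.imwrite(f'pics/{n}0.png',d['pixels'][:,:,::-1]); print(n,d['mtx'],d['R'],-d['R'].T@d['t'])
E
```

```text
{'clock': 0.0, 'joints': array([ 1.17236814,  0.4352045 ,  0.02502023,  1.57412982, -0.01158599,
        1.13401041, -0.07507794]), 'dq': array([-0.00178586, -0.00084691, -0.00100086, -0.00080149, -0.00013625,
        0.00114206, -0.00037949]), 'joint_efforts': array([ 1.52522152e-03, -6.67848802e+01,  9.85013992e-01, -3.14457893e+01,
       -6.07696990e-02,  4.30173066e-02,  2.08564888e-04]), 'position': array([ 0.18196477, -0.59736789,  0.22594437]), 'ee_rot': array([-3.10577112e+00, -4.62632197e-01,  6.45211737e-04]), 'force': array([ 0.26569128, -0.02290177, -1.17297069]), 'ft_torque': array([-0.00853415,  0.03639377, -0.04582016]), 'gripper_force': 0.0, 'width': 1.001316524257498}
scene [[461.71538688   0.         319.93206874]
 [  0.         461.71538688 195.52267986]
 [  0.           0.           1.        ]] [[-0.51247671 -0.85868616  0.00506892]
 [-0.55796851  0.32850532 -0.76207309]
 [ 0.65271645 -0.39337301 -0.64747116]] [-0.36200151  0.64922888  1.05221444]
top [[477.07622995   0.         313.65577095]
 [  0.         477.07622995 193.28433168]
 [  0.           0.           1.        ]] [[-0.0240907  -0.99965774  0.01020035]
 [-0.99418332  0.0228849  -0.1052417 ]
 [ 0.10497224 -0.01267637 -0.99439436]] [0.32927551 0.13362576 1.57842416]
```

View pics/scene0.png

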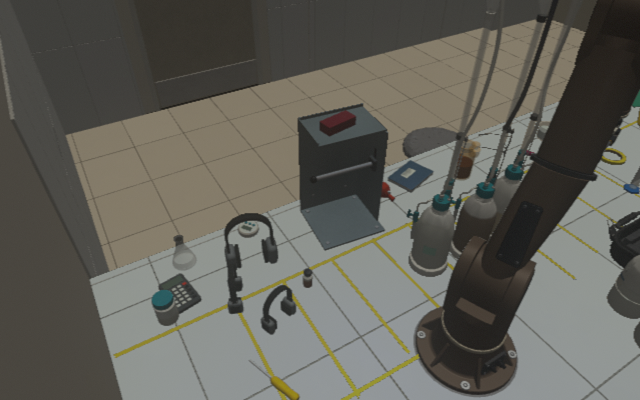

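View pics/top0.png

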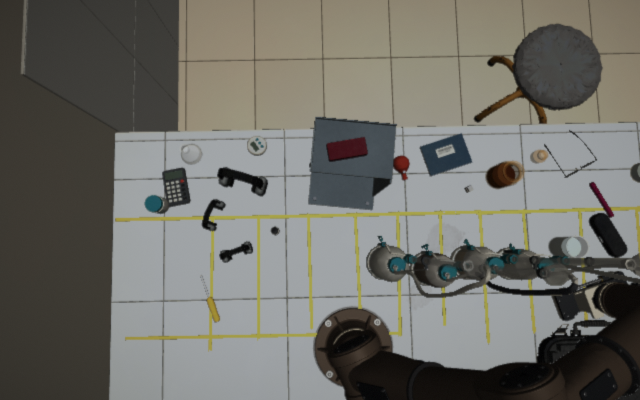

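The scene view shows the stand at (340,170), with the rail's ball end at (313,179). There are three headset-like things: a large one standing at (250,240), one at (235,290) and a small one at (278,307). In the top view they are at (242,181), (213,214) and (236,252). Next I'll measure each one.

```bash
cat > m.py <<'E'
from h import *
S=dict(np.load('pics/scene.npz')); T=dict(np.load('pics/top.npz'))
PS,PT=cloud(S),cloud(T)
# headset candidates: dark pixels above bench, clusters
for nm,d,P in(('scene',S,PS),('top',T,PT)):
    px=d['pixels'].astype(int); 
    m=((px.max(-1)<90)&(P[...,2]>.012)&(P[...,2]<.4)&(P[...,0]>.15)&(P[...,0]<.9)&(P[...,1]>.2)&(P[...,1]<.75)).astype(np.uint8)
    n,l,st,c=cv2.connectedComponentsWithStats(m)
    for i in range(1,n):
        if st[i,4]<40: continue
        q=P[l==i]; r=cv2.minAreaRect(q[:,:2].astype(np.float32))
        print(nm,c[i].round(),st[i,4],'min',q.min(0).round(3),'max',q.max(0).round(3),'rect',np.round(r[0],3),np.round(r[1],3),round(r[2],1))
E
python3 m.py
python3 - <<'E'
import cv2
a=cv2.imread('pics/scene0.png')
b=cv2.resize(a[200:345,200:340],None,fx=3,fy=3,interpolation=cv2.INTER_CUBIC)
c=cv2.resize(a[95:245,290:400],None,fx=2.9,fy=2.9,interpolation=cv2.INTER_CUBIC)
c=cv2.copyMakeBorder(c,0,435-c.shape[0],0,0,0)if c.shape[0]<=435 else c[:435]
cv2.imwrite('pics/crop1.png',cv2.hconcat([b,c]))
E
```

```text
scene [244. 256.] 1569 min [0.382 0.267 0.012] max [0.687 0.475 0.192] rect [0.517 0.361] [0.145 0.335] 45.9
scene [178. 240.] 82 min [0.627 0.506 0.079] max [0.657 0.53  0.104] rect [0.642 0.518] [0.029 0.025] 6.7
scene [307. 272.] 59 min [0.368 0.23  0.037] max [0.388 0.254 0.064] rect [0.377 0.243] [0.02  0.022] 60.1
scene [174. 300.] 852 min [0.442 0.525 0.012] max [0.592 0.645 0.09 ] rect [0.516 0.591] [0.14  0.122] 8.6
scene [307. 282.] 49 min [0.365 0.236 0.013] max [0.379 0.257 0.037] rect [0.37  0.248] [0.023 0.009] 64.9
scene [277. 308.] 686 min [0.28  0.318 0.012] max [0.342 0.42  0.129] rect [0.31 0.37] [0.036 0.1  ] 20.3
top [242. 180.] 686 min [0.489 0.265 0.013] max [0.582 0.417 0.195] rect [0.535 0.341] [0.15 0.06] 73.8
top [176. 185.] 393 min [0.472 0.523 0.012] max [0.589 0.611 0.026] rect [0.527 0.567] [0.119 0.076] 8.1
top [164. 205.] 144 min [0.44  0.569 0.012] max [0.497 0.616 0.091] rect [0.472 0.599] [0.04 0.06] 34.5
top [211. 214.] 315 min [0.381 0.406 0.013] max [0.477 0.471 0.131] rect [0.429 0.436] [0.034 0.1  ] 66.1
top [274. 230.] 43 min [0.363 0.232 0.031] max [0.385 0.253 0.066] rect [0.374 0.242] [0.02  0.021] 62.8
top [236. 251.] 291 min [0.28  0.316 0.013] max [0.34  0.416 0.134] rect [0.31  0.366] [0.037 0.097] 19.3
```

View pics/crop1.png

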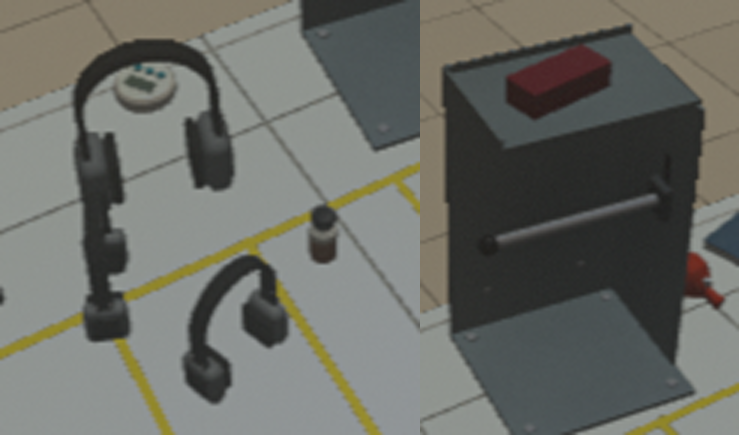

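The crop confirms the choice: the large headset (scene (250,240)) measures 150 x 60 x ~190 mm. The other two are 100 x 35 x 130 mm decoys. In the right half of the crop, the rail runs from the ball at (488,244) to the clamp at (660,197). Next come the stand pose and rail height.

```bash
cat > m2.py <<'E'
from h import *
S=dict(np.load('pics/scene.npz')); T=dict(np.load('pics/top.npz'))
PS,PT=cloud(S),cloud(T)
# shelf top
for nm,P in(('S',PS),('T',PT)):
    q=P[(abs(P[...,2]-.354)<.006)&(P[...,0]>.3)&(P[...,0]<1)&(abs(P[...,1])<.4)]
    r=cv2.minAreaRect(q[:,:2].astype(np.float32)); print('shelf',nm,len(q),np.median(q[:,2]).round(4),np.round(r[0],4),np.round(r[1],4),r[2]); print(cv2.boxPoints(r).round(4).tolist())
    q=P[(P[...,2]>.36)&(P[...,2]<.40)&(P[...,0]>.4)&(P[...,0]<1)&(abs(P[...,1])<.3)]; print('case', len(q),q.mean(0))
    # headset band
    q=P[(P[...,2]>.14)&(P[...,2]<.21)&(P[...,0]>.45)&(P[...,0]<.62)&(P[...,1]>.25)&(P[...,1]<.43)]
    c=q.mean(0);w,v=np.linalg.eigh(np.cov(q[:,:2].T)); r=cv2.minAreaRect(q[:,:2].astype(np.float32)); print('band',len(q),c,q.max(0),'yaw',np.degrees(np.arctan2(v[1,1],v[0,1])),r)
    q=P[(P[...,2]>.02)&(P[...,2]<.21)&(P[...,0]>.45)&(P[...,0]<.62)&(P[...,1]>.255)&(P[...,1]<.43)]
    r=cv2.minAreaRect(q[:,:2].astype(np.float32)); print('headset',r)
E
python3 m2.py
```

```text
shelf S 1599 0.3545 [0.5771 0.0134] [0.2183 0.1596] 82.84989166259766
[[0.48429998755455017, -0.08489999920129776], [0.6427000164985657, -0.10480000078678131], [0.6699000000953674, 0.11169999837875366], [0.5115000009536743, 0.1316000074148178]]
case 745 [0.58024742 0.03944941 0.37457058]
band 390 [0.53707423 0.34682416 0.17344253] [0.56942498 0.40855139 0.19153274] yaw 73.74282854097389 ((0.5392054915428162, 0.34404048323631287), (0.12942545115947723, 0.03018895909190178), 72.65829467773438)
headset ((0.5012668371200562, 0.3548539876937866), (0.15188981592655182, 0.13528017699718475), 73.52313232421875)
shelf T 3584 0.3541 [0.5716 0.013 ] [0.215 0.155] 82.74079895019531
[[0.4812000095844269, -0.08380000293254852], [0.6348999738693237, -0.10339999943971634], [0.6621000170707703, 0.10980000346899033], [0.5083000063896179, 0.12939999997615814]]
case 980 [0.57921663 0.03446684 0.37809474]
band 376 [0.53392397 0.33743565 0.17548616] [0.56507992 0.40652509 0.19487848] yaw 73.85827557918178 ((0.535814106464386, 0.3427104353904724), (0.12895043194293976, 0.026359695941209793), 73.93663024902344)
headset ((0.49987274408340454, 0.3529662489891052), (0.15232211351394653, 0.13452202081680298), 73.87983703613281)
```

```bash
cat > m3.py <<'E'
from h import *
S=dict(np.load('pics/scene.npz')); T=dict(np.load('pics/top.npz'))
PS,PT=cloud(S),cloud(T)
# height map 5cm cells, from both views (max z, cm), rows x from .95 down to -.1 ; cols y from .7 to -.9
P=np.concatenate([PS.reshape(-1,3),PT.reshape(-1,3)]); P=P[(P[:,2]>.03)&(P[:,2]<1.5)]
H=np.zeros((22,33))
ix=((P[:,0]+.1)/.05).astype(int); iy=((P[:,1]+.95)/.05).astype(int)
ok=(P[:,0]>-.1)&(P[:,1]>-.95)&(ix<22)&(iy<33)
np.maximum.at(H,(ix[ok],iy[ok]),P[ok,2]*100)
print('y  ',' '.join(f'{int((-.925+.05*j)*100):4d}' for j in range(32,-1,-1)))
for i in range(21,-1,-1): print(f'{-.075+.05*i:.2f}',' '.join(f'{int(H[i,j]):4d}' if H[i,j] else '   .' for j in range(32,-1,-1)))
# stand frame guess
yaw=np.radians(-7.2); o=np.array([.5375,.030])
c,s=np.cos(yaw),np.sin(yaw); R2=np.array([[c,s],[-s,c]])
for nm,P in(('S',PS),('T',PT)):
    q=np.concatenate([(P[...,:2]-o)@R2.T,P[...,2:]],-1)
    m=(abs(q[...,2]-.009)<.006)&(q[...,0]>-.13)&(q[...,0]<-.05)&(abs(q[...,1])<.15)
    px=(S if nm=='S' else T)['pixels'].astype(int); m&=px.max(-1)<135
    a=q[m]; print('base front',nm,len(a),np.percentile(a[:,0],[1,5]),np.percentile(a[:,1],[1,99]))
    m=(abs(q[...,0])<.03)&(q[...,2]>.19)&(q[...,2]<.27)&(q[...,1]>-.09)&(q[...,1]<.08); a=q[m]
    print('rail',nm,len(a)); 
    for lo in np.arange(-.09,.08,.034):
        b=a[(a[:,1]>=lo)&(a[:,1]<lo+.034)]
        if len(b): print(lo.round(3),len(b),'x',np.percentile(b[:,0],[5,50,95]).round(4),'z',np.percentile(b[:,2],[5,50,95]).round(4))
E
python3 m3.py
```

```text
y     67   62   57   52   47   42   37   32   27   22   17   12    7    2   -2   -7  -12  -17  -22  -27  -32  -37  -42  -47  -52  -57  -62  -67  -72  -77  -82  -87  -92
0.98    .    .    .    .    .    .    .    .    .    .    .    .    .    .    .    .    .    .    .    .    .    .    .    .    .    .    .    .    .    .    .    .    .
0.93    .    .    .    .    .    .    .    .    .    .    .    .    .    .    .    .    .    .    .    .    .    .    .    .    .    .    .    .    .    .    .    .    .
0.88    .    .    .    .    .    .    .    .    .    .    .    .    .    .    .    .    .    .    .    .    .    .    .    .    .    .    .    .    .    .    .    .    .
0.83    .    .    .    .    .    .    .    .    .    .    .    .    .    .    .    .    .    .    .    .    .    .    .    .    .    .    .    .    .    .    .    .    .
0.78    .    .    .    .    .    .    .    .    .    .    .    .    .    .    .    .    .    .    .    .    .    .    .    .    .    .    .    .    .    .    .    .    .
0.73    .    .    .    .    .    .    .    .    .    .    .    .    .    .    .  
[... 2565 characters left out ...]
  69    .    .    .    .    .    .    8    7    7    6    .    .    .    .
-0.07    .    .    .    .    .    .    .    .    .    .    .    .   27   36   34   32    .    .    .    .    .    .   16   17    .    7    6    .    .    .    .    .    .
base front S 563 [-0.10538648 -0.08341438] [-0.11793449  0.09453305]
rail S 242
-0.09 44 x [0.0048 0.0085 0.0161] z [0.209  0.2151 0.2199]
-0.056 49 x [0.0035 0.008  0.0136] z [0.2084 0.2156 0.2196]
-0.022 46 x [0.0034 0.0087 0.0142] z [0.2084 0.215  0.2198]
0.012 50 x [0.0036 0.0083 0.0145] z [0.2079 0.2161 0.2191]
0.046 53 x [0.0035 0.0072 0.0139] z [0.208  0.2154 0.2196]
base front T 673 [-0.08821819 -0.08663721] [-0.1182974   0.09277736]
rail T 0
```

```bash
cat > m4.py <<'E'
from h import *
S=dict(np.load('pics/scene.npz')); T=dict(np.load('pics/top.npz'))
for nm,d in(('S',S),('T',T)):
    P=cloud(d); ok=(d['range_z']>0)&(P[...,0]>-.3)&(P[...,0]<.75)&(P[...,1]<-.0)&(P[...,1]>-1)
    print(nm)
    for z0 in np.arange(.2,1.5,.1):
        m=(ok&(abs(P[...,2]-z0)<.012)).astype(np.uint8); m=cv2.dilate(m,np.ones((3,3)))
        n,l,st,c=cv2.connectedComponentsWithStats(m)
        out=[]
        for i in range(1,n):
            q=P[(l==i)&ok&(abs(P[...,2]-z0)<.012)]
            if len(q)>3: out.append((*np.median(q[:,:2],0).round(2).tolist(),len(q),*np.ptp(q[:,:2],axis=0).round(2).tolist(),c[i].astype(int).tolist()))
        print(z0.round(1),out)
E
python3 m4.py
python3 -c "
import cv2
a=cv2.imread('pics/scene0.png')[0:290,390:640];b=cv2.resize(a,None,fx=2.06,fy=2.06,interpolation=2);cv2.imwrite('pics/crop2.png',cv2.convertScaleAbs(b,alpha=1.5))"
```

```text
S
0.2 [(0.64, -0.07, 221, 0.1, 0.1, [350, 152]), (0.29, -0.48, 14, 0.01, 0.02, [525, 165]), (0.52, -0.08, 103, 0.06, 0.08, [370, 169]), (0.25, -0.35, 231, 0.07, 0.07, [505, 186]), (0.23, -0.22, 352, 0.1, 0.08, [478, 204]), (0.32, -0.09, 16, 0.01, 0.01, [419, 203]), (0.25, -0.09, 374, 0.08, 0.08, [436, 217]), (-0.07, -0.01, 22, 0.01, 0.03, [510, 319])]
0.3 [(0.52, -0.08, 103, 0.09, 0.01, [378, 141]), (0.17, -0.65, 37, 0.02, 0.09, [609, 143]), (0.26, -0.4, 61, 0.05, 0.06, [520, 154]), (0.13, -0.55, 5, 0.0, 0.01, [599, 159]), (0.27, -0.28, 13, 0.01, 0.01, [490, 166]), (0.25, -0.28, 30, 0.03, 0.03, [497, 169]), (0.28, -0.14, 41, 0.03, 0.03, [451, 181]), (0.23, -0.23, 23, 0.01, 0.01, [489, 177]), (0.25, -0.09, 22, 0.01, 0.01, [443, 189]), (-0.07, -0.01, 11, 0.02, 0.04, [526, 288])]
0.4 [(0.27, -0.41, 90, 0.05, 0.05, [533, 122]), (0.15, -0.6, 38, 0.02, 0.05, [617, 124]), (0.25, -0.28, 70, 0.03, 0.04, [504, 137]), (0.26, -0.13, 75, 0.04, 0.05, [457, 150]), (0.03, -0.0, 51, 0.03, 0.02, [499, 227]), (-0.04, -0.01, 282, 0.04, 0.08, [529, 243])]
0.5 [(0.27, -0.4, 63, 0.03, 0.04, [544, 86]), (0.
[... 2719 characters left out ...]
1])]
0.7 [(0.28, -0.42, 75, 0.02, 0.01, [609, 262]), (0.28, -0.14, 30, 0.01, 0.01, [459, 264]), (0.27, -0.29, 47, 0.02, 0.01, [538, 272]), (0.26, -0.41, 38, 0.01, 0.01, [604, 273]), (0.23, -0.27, 46, 0.01, 0.01, [530, 292]), (0.23, -0.12, 24, 0.01, 0.01, [450, 294]), (0.15, -0.41, 586, 0.06, 0.18, [605, 338]), (0.08, -0.17, 368, 0.07, 0.1, [484, 378]), (0.05, -0.41, 4, 0.0, 0.0, [622, 395])]
0.8 [(0.28, -0.41, 64, 0.03, 0.01, [636, 264]), (0.29, -0.14, 161, 0.02, 0.02, [479, 266]), (0.25, -0.28, 143, 0.03, 0.02, [570, 285]), (0.26, -0.41, 8, 0.0, 0.0, [637, 280]), (0.25, -0.12, 43, 0.01, 0.01, [470, 286]), (0.09, -0.27, 1223, 0.05, 0.17, [554, 385])]
0.9 []
1.0 []
1.1 []
1.2 []
1.3 []
1.4 []
```

View pics/crop2.png

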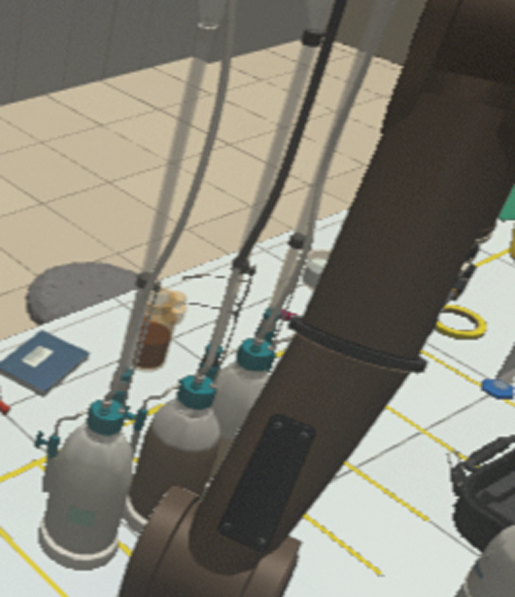

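Crop 2 shows tall burettes on the bottles near (0.28, -0.14…-0.55), reaching about 0.85 m. They stand between the arm and the work. I'll raise and level the tool above them, swing over, then come down.

From the first measurements:
- Target headset: about (0.535, 0.342), x axis at 74°.
- Rail axis: z ≈ 0.211.
- Stand origin: about (0.547, 0.029), yaw -7°.

>>> carry_out([
  [1, 0, 0.27, -0.95, -0.45, 0, 0],
  [1, 0, 0.27, -0.95, -0.45, 0, 0],
  [1, 0, 0.27, -0.95, -0.45, 0, 0],
  [1, 0, 0.27, -0.95, -0.45, 0, 0],
  [1, 0, 0.27, -0.95, -0.45, 0, 0],
  [1, 0, 0.27, -0.95, -0.45, 0, 0],
  [1, 0, 0.27, -0.95, -0.45, 0, 0],
  [1, 0, 0.27, -0.95, -0.45, 0, 0],
])

```text
clock: 0.9
position: [0.1889, -0.62, 0.4224]
ee_rot: [2.753, 0.41, 0.075]
force: [0.8, 0.1, -1.0]
width: 0.999
gripper_force: 0.0
```

```bash
cat > s.py <<'E'
from h import *
o=arm.observe(); print(o['clock'],'q',o['joints'].round(2),'p',o['position'].round(4),'F',o['force'].round(1),'w',round(o['width'],3),'g',round(o['gripper_force'],1))
print(Ro.from_rotvec(o['ee_rot']).as_matrix().round(3).tolist())
with open('log.txt','a') as f: f.write(repr((o['joints'].tolist(),o['position'].tolist(),o['ee_rot'].tolist()))+'\n')
E
python3 s.py
```

```text
0.9 q [ 1.15  0.16  0.03  1.54  0.03  1.09 -0.11] p [ 0.1889 -0.62    0.4224] F [ 0.8  0.1 -1. ] w 0.999 g 0.0
[[0.957, 0.273, 0.103], [0.291, -0.895, -0.338], [-0.0, 0.353, -0.936]]
```

>>> carry_out([
  [1, 0, 0.59, -0.8, -0.45, 0, 0],
  [1, 0, 0.59, -0.8, -0.45, 0, 0],
  [1, 0, 0.59, -0.8, -0.45, 0, 0],
  [1, 0, 0.59, -0.8, -0.45, 0, 0],
  [1, 0, 0.59, -0.8, -0.45, 0, 0],
  [1, 0, 0.59, -0.8, -0.45, 0, 0],
  [1, 0, 0.59, -0.8, -0.45, 0, 0],
  [1, 0, 0.59, -0.8, -0.45, 0, 0],
])

```text
clock: 1.7
position: [0.1957, -0.6424, 0.6203]
ee_rot: [2.396, 0.357, 0.135]
force: [0.1, 0.5, 0.0]
width: 1.002
gripper_force: 0.0
```

>>> carry_out([
  [1, 0, 0.84, -0.54, -0.45, 0, 0],
  [1, 0, 0.84, -0.54, -0.45, 0, 0],
  [1, 0, 0.84, -0.54, -0.45, 0, 0],
  [1, 0, 0.84, -0.54, -0.45, 0, 0],
  [1, 0, 0.84, -0.54, -0.45, 0, 0],
  [1, 0, 0.84, -0.54, -0.45, 0, 0],
  [1, 0, 0.84, -0.54, -0.45, 0, 0],
  [1, 0, 0.84, -0.54, -0.45, 0, 0],
])

```text
clock: 2.5
position: [0.2028, -0.6656, 0.8175]
ee_rot: [2.04, 0.304, 0.183]
force: [0.4, -0.7, -0.1]
width: 0.998
gripper_force: 0.0
```

```bash
python3 s.py; cat > fit.py <<'E'
from h import *
from scipy.optimize import least_squares
D=[eval(l) for l in open('log.txt')]; D.append(([1.17236814,.4352045,.02502023,1.57412982,-.01158599,1.13401041,-.07507794],[.18196477,-.59736789,.22594437],None))
def f(p):
    o=[]
    for q,x,_ in D:
        a=np.cumsum([q[1],q[3],q[5]]); r=np.hypot(x[0],x[1])
        o+=[p[1]*np.sin(a[0])+p[2]*np.sin(a[1])+p[3]*np.sin(a[2])-r, p[0]+p[1]*np.cos(a[0])+p[2]*np.cos(a[1])+p[3]*np.cos(a[2])-x[2]]
    return o
s=least_squares(f,[.35,.5,.4,.4]); print(s.x,np.abs(s.fun).max(), [(sum([q[1],q[3],q[5]])) for q,_,_ in D],[np.degrees(np.arctan2(x[1],x[0])+q[0]) for q,x,_ in D])
E
python3 fit.py
```

```text
2.5 q [ 1.12 -0.06  0.01  1.24  0.17  0.89 -0.18] p [ 0.2028 -0.6656  0.8175] F [ 0.4 -0.7 -0.1] w 0.998 g 0.0
[[0.957, 0.136, 0.258], [0.291, -0.448, -0.845], [0.0, 0.884, -0.468]]
[0.27586906 0.55931094 0.42986645 0.37519845] 0.000627339115087111 [2.7825511154728138, 2.0691707767350187, 3.14334473] [np.float64(-7.252699641281607), np.float64(-9.066101401593054), np.float64(-5.886946334420288)]
```

>>> carry_out([
  [1, 0, 0.97, -0.2, -0.45, 0, 0],
  [1, 0, 0.97, -0.2, -0.45, 0, 0],
  [1, 0, 0.97, -0.2, -0.45, 0, 0],
  [1, 0, 0.97, -0.2, -0.45, 0, 0],
  [1, 0, 0.97, -0.2, -0.45, 0, 0],
  [1, 0, 0.97, -0.2, -0.45, 0, 0],
  [1, 0, 0.97, -0.2, -0.45, 0, 0],
  [1, 0, 0.97, -0.2, -0.45, 0, 0],
])

```text
clock: 3.3
position: [0.2103, -0.69, 1.0128]
ee_rot: [1.684, 0.251, 0.221]
force: [-1.0, -0.5, 0.7]
width: 0.999
gripper_force: 0.0
```

```bash
python3 s.py; python3 fit.py | head -1; cat > plan.py <<'E'
from h import *
def pose():
    o=arm.observe(); return o['position'],Ro.from_rotvec(o['ee_rot'])
def rows(p0,R0,p1,R1,N):
    "linear position, slerp rotation; prints tool-frame shares"
    w=(R0.inv()*R1).as_rotvec()/N; st=Ro.from_rotvec(w); R=R0
    for i in range(N):
        print(i,(R.inv().apply(p1-p0)/N/.025).round(2),(w/.1).round(2)); R=R*st
def swing(p,R,ang,N):
    "constant rows for swing about the base axis"
    Z=Ro.from_euler('z',ang/N); print((R.inv().apply(Z.apply(p)-p)/.025).round(3),((R.inv()*Z*R).as_rotvec()/.1).round(3))
E
python3 -c "
from plan import *
p,R=pose()
swing(p,R,np.radians(106),54)"
```

```text
3.3 q [ 1.11 -0.02  0.01  1.02  0.23  0.71 -0.2 ] p [ 0.2103 -0.69    1.0128] F [-1.  -0.5  0.7] w 0.999 g 0.0
[[0.957, 0.037, 0.289], [0.291, -0.121, -0.949], [0.0, 0.992, -0.127]]
[0.27797641 0.55517383 0.43169337 0.37264994] 0.0005112473845985122 [2.7825511154728138, 2.0691707767350187, 1.712644601985209, 3.14334473] [np.float64(-7.252699641281607), np.float64(-9.066101401593054), np.float64(-9.502257185175724), np.float64(-5.886946334420288)]
[ 0.988 -0.002 -0.017] [ 0.     0.34  -0.043]
```

>>> carry_out([
  [1, 0.99, 0, -0.02, 0, 0.34, -0.04],
  [1, 0.99, 0, -0.02, 0, 0.34, -0.04],
  [1, 0.99, 0, -0.02, 0, 0.34, -0.04],
  [1, 0.99, 0, -0.02, 0, 0.34, -0.04],
  [1, 0.99, 0, -0.02, 0, 0.34, -0.04],
  [1, 0.99, 0, -0.02, 0, 0.34, -0.04],
  [1, 0.99, 0, -0.02, 0, 0.34, -0.04],
  [1, 0.99, 0, -0.02, 0, 0.34, -0.04],
])

```text
clock: 4.1
position: [0.3911, -0.6056, 1.0115]
ee_rot: [1.651, 0.483, 0.429]
force: [-0.3, -1.1, -1.0]
width: 1.001
gripper_force: 0.0
```

>>> carry_out([
  [1, 0.99, 0, -0.02, 0, 0.34, -0.04],
  [1, 0.99, 0, -0.02, 0, 0.34, -0.04],
  [1, 0.99, 0, -0.02, 0, 0.34, -0.04],
  [1, 0.99, 0, -0.02, 0, 0.34, -0.04],
  [1, 0.99, 0, -0.02, 0, 0.34, -0.04],
  [1, 0.99, 0, -0.02, 0, 0.34, -0.04],
  [1, 0.99, 0, -0.02, 0, 0.34, -0.04],
  [1, 0.99, 0, -0.02, 0, 0.34, -0.04],
])

```text
clock: 4.9
position: [0.5404, -0.4766, 1.0132]
ee_rot: [1.589, 0.71, 0.634]
force: [-0.9, -0.7, -0.5]
width: 0.996
gripper_force: 0.0
```

```bash
python3 s.py
```

```text
4.9 q [ 0.84 -0.   -0.26  1.    0.23  0.71 -0.2 ] p [ 0.5404 -0.4766  1.0132] F [-0.9 -0.7 -0.5] w 0.996 g 0.0
[[0.663, 0.091, 0.743], [0.749, -0.09, -0.657], [0.007, 0.992, -0.128]]
```

>>> carry_out([
  [1, 0.99, 0, -0.02, 0, 0.34, -0.04],
  [1, 0.99, 0, -0.02, 0, 0.34, -0.04],
  [1, 0.99, 0, -0.02, 0, 0.34, -0.04],
  [1, 0.99, 0, -0.02, 0, 0.34, -0.04],
  [1, 0.99, 0, -0.02, 0, 0.34, -0.04],
  [1, 0.99, 0, -0.02, 0, 0.34, -0.04],
  [1, 0.99, 0, -0.02, 0, 0.34, -0.04],
  [1, 0.99, 0, -0.02, 0, 0.34, -0.04],
])

```text
clock: 5.7
position: [0.6494, -0.312, 1.0153]
ee_rot: [1.504, 0.934, 0.836]
force: [0.5, -0.7, -0.1]
width: 0.994
gripper_force: 0.0
```

>>> carry_out([
  [1, 0.99, 0, -0.02, 0, 0.34, -0.04],
  [1, 0.99, 0, -0.02, 0, 0.34, -0.04],
  [1, 0.99, 0, -0.02, 0, 0.34, -0.04],
  [1, 0.99, 0, -0.02, 0, 0.34, -0.04],
  [1, 0.99, 0, -0.02, 0, 0.34, -0.04],
  [1, 0.99, 0, -0.02, 0, 0.34, -0.04],
  [1, 0.99, 0, -0.02, 0, 0.34, -0.04],
  [1, 0.99, 0, -0.02, 0, 0.34, -0.04],
])

```text
clock: 6.5
position: [0.7097, -0.124, 1.018]
ee_rot: [1.393, 1.153, 1.034]
force: [0.0, 0.5, 0.5]
width: 1.001
gripper_force: 0.0
```

>>> carry_out([
  [1, 0.99, 0, -0.02, 0, 0.34, -0.04],
  [1, 0.99, 0, -0.02, 0, 0.34, -0.04],
  [1, 0.99, 0, -0.02, 0, 0.34, -0.04],
  [1, 0.99, 0, -0.02, 0, 0.34, -0.04],
  [1, 0.99, 0, -0.02, 0, 0.34, -0.04],
  [1, 0.99, 0, -0.02, 0, 0.34, -0.04],
  [1, 0.99, 0, -0.02, 0, 0.34, -0.04],
  [1, 0.99, 0, -0.02, 0, 0.34, -0.04],
])

```text
clock: 7.3
position: [0.717, 0.0733, 1.021]
ee_rot: [1.256, 1.368, 1.228]
force: [0.0, 0.5, 0.5]
width: 1.003
gripper_force: 0.0
```

```bash
python3 s.py
cat > goals.py <<'E'
from plan import *
# headset and stand, world
HC=np.array([.5355,.3425]); HY=np.radians(73.8); SO=np.array([.5475,.0287]); SY=np.radians(-7.2)
tilt=np.radians(28)
def tool(yaw,ysign=1,t=tilt):
    z=np.array([np.sin(t)*np.cos(yaw),np.sin(t)*np.sin(yaw),-np.cos(t)]); y=ysign*np.array([-np.sin(yaw),np.cos(yaw),0]); return Ro.from_matrix(np.stack([np.cross(y,z),y,z],1))
def grip(c,yaw,crown_under,back=0.,ysign=1,a=np.radians(49)):
    "TCP for grasp on -x shoulder of headset with centre c, yaw, headset base z"
    g=np.r_[c-.064*np.sin(a)*np.array([np.cos(yaw),np.sin(yaw)]),crown_under-.178+.118+.064*np.cos(a)]
    R=tool(yaw,ysign); return g+R.apply([0,0,.019-back]),R
E
python3 -c "
from goals import *
p,R=pose()
for s in(1,-1):
    P,Q=grip(HC,HY,.178,.09,s); print(P,np.degrees((R.inv()*Q).magnitude()),Q.as_matrix().round(2).tolist())"
```

```text
7.3 q [ 0.39  0.03 -0.67  0.96  0.28  0.72 -0.22] p [0.717  0.0733 1.021 ] F [0.  0.5 0.5] w 1.003 g 0.0
[[-0.097, 0.12, 0.988], [0.995, -0.002, 0.098], [0.013, 0.993, -0.12]]
[0.51272487 0.26410749 0.22267706] 146.2553125386723 [[-0.25, -0.96, 0.13], [-0.85, 0.28, 0.45], [-0.47, -0.0, -0.88]]
[0.51272487 0.26410749 0.22267706] 83.65088135384927 [[0.25, 0.96, 0.13], [0.85, -0.28, 0.45], [0.47, 0.0, -0.88]]
```

```bash
cat >> plan.py <<'E'
def chunks(p0,R0,p1,R1,N,k=8):
    "constant rows per call of k rows, accounting for turning within the call"
    w=(R0.inv()*R1).as_rotvec()/N; st=Ro.from_rotvec(w); R=R0; i=0
    while i<N:
        n=min(k,N-i); M=np.zeros((3,3)); Q=R
        for _ in range(n): M+=Q.as_matrix(); Q=Q*st
        s=np.linalg.solve(M,(p1-p0)*n/N)
        print(n,'x',(s/.025).round(2),(w/.1).round(3)); R=Q; i+=n
E
python3 -c "
from goals import *
p,R=pose(); P,Q=grip(HC,HY,.178,.09,-1)
chunks(p,R,np.array([.5,.3,.45]),Q,28,7)"
```

```text
7 x [ 0.28 -0.89 -0.05] [0.468 0.04  0.227]
7 x [ 0.14 -0.89  0.25] [0.468 0.04  0.227]
7 x [-0.01 -0.77  0.53] [0.468 0.04  0.227]
7 x [-0.13 -0.55  0.74] [0.468 0.04  0.227]
```

>>> carry_out([
  [1, 0.28, -0.89, -0.05, 0.47, 0.04, 0.23],
  [1, 0.28, -0.89, -0.05, 0.47, 0.04, 0.23],
  [1, 0.28, -0.89, -0.05, 0.47, 0.04, 0.23],
  [1, 0.28, -0.89, -0.05, 0.47, 0.04, 0.23],
  [1, 0.28, -0.89, -0.05, 0.47, 0.04, 0.23],
  [1, 0.28, -0.89, -0.05, 0.47, 0.04, 0.23],
  [1, 0.28, -0.89, -0.05, 0.47, 0.04, 0.23],
])

```text
clock: 8.0
position: [0.6628, 0.1287, 0.8774]
ee_rot: [1.611, 1.558, 1.16]
force: [-0.0, 0.6, 0.2]
width: 1.001
gripper_force: 0.0
```

>>> carry_out([
  [1, 0.14, -0.89, 0.25, 0.47, 0.04, 0.23],
  [1, 0.14, -0.89, 0.25, 0.47, 0.04, 0.23],
  [1, 0.14, -0.89, 0.25, 0.47, 0.04, 0.23],
  [1, 0.14, -0.89, 0.25, 0.47, 0.04, 0.23],
  [1, 0.14, -0.89, 0.25, 0.47, 0.04, 0.23],
  [1, 0.14, -0.89, 0.25, 0.47, 0.04, 0.23],
  [1, 0.14, -0.89, 0.25, 0.47, 0.04, 0.23],
])

```text
clock: 8.7
position: [0.6085, 0.1856, 0.7342]
ee_rot: [1.974, 1.733, 1.05]
force: [-0.2, 0.0, 0.3]
width: 1.0
gripper_force: 0.0
```

```bash
python3 s.py; python3 -c "
from goals import *
p,R=pose(); P,Q=grip(HC,HY,.178,.09,-1)
chunks(p,R,np.array([.5,.3,.45]),Q,14,7)"
```

```text
8.7 q [ 0.36 -0.02 -0.73  1.21  0.03  1.13 -0.51] p [0.6085 0.1856 0.7342] F [-0.2  0.   0.3] w 1.0 g 0.0
[[-0.001, 0.72, 0.694], [0.948, -0.219, 0.229], [0.317, 0.658, -0.683]]
7 x [-0.01 -0.77  0.53] [0.463 0.04  0.221]
7 x [-0.13 -0.55  0.74] [0.463 0.04  0.221]
```

>>> carry_out([
  [1, -0.01, -0.77, 0.53, 0.46, 0.04, 0.22],
  [1, -0.01, -0.77, 0.53, 0.46, 0.04, 0.22],
  [1, -0.01, -0.77, 0.53, 0.46, 0.04, 0.22],
  [1, -0.01, -0.77, 0.53, 0.46, 0.04, 0.22],
  [1, -0.01, -0.77, 0.53, 0.46, 0.04, 0.22],
  [1, -0.01, -0.77, 0.53, 0.46, 0.04, 0.22],
  [1, -0.01, -0.77, 0.53, 0.46, 0.04, 0.22],
])

```text
clock: 9.4
position: [0.5552, 0.2421, 0.5912]
ee_rot: [2.33, 1.888, 0.893]
force: [-0.1, -0.3, 0.0]
width: 0.999
gripper_force: 0.0
```

>>> carry_out([
  [1, -0.13, -0.55, 0.74, 0.46, 0.04, 0.22],
  [1, -0.13, -0.55, 0.74, 0.46, 0.04, 0.22],
  [1, -0.13, -0.55, 0.74, 0.46, 0.04, 0.22],
  [1, -0.13, -0.55, 0.74, 0.46, 0.04, 0.22],
  [1, -0.13, -0.55, 0.74, 0.46, 0.04, 0.22],
  [1, -0.13, -0.55, 0.74, 0.46, 0.04, 0.22],
  [1, -0.13, -0.55, 0.74, 0.46, 0.04, 0.22],
])

```text
clock: 10.1
position: [0.502, 0.2985, 0.4488]
ee_rot: [-2.237, -1.68, -0.563]
force: [-0.5, 0.6, -0.6]
width: 1.001
gripper_force: 0.0
```

```bash
python3 s.py; python3 - <<'E'
from goals import *
d=grab('top'); cv2.imwrite('pics/top1.png',d['pixels'][60:400,100:500,::-1].repeat(1,0))
p,R=pose(); P,Q=grip(HC,HY,.178,.09,-1)
chunks(p,R,P,Q,10,8)
E
```

```text
10.1 q [ 0.3   0.16 -0.81  1.57 -0.26  1.13 -0.69] p [0.502  0.2985 0.4488] F [-0.5  0.6 -0.6] w 1.001 g 0.0
[[0.245, 0.96, 0.136], [0.848, -0.28, 0.45], [0.47, 0.005, -0.883]]
8 x [-0.52  0.09  0.73] [-0.002  0.002 -0.001]
2 x [-0.52  0.09  0.73] [-0.002  0.002 -0.001]
```

View pics/top1.png

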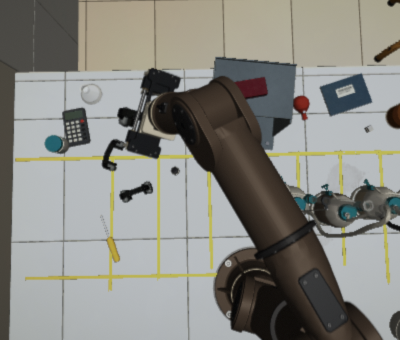

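The crop shows the gripper at (145,115) above the target headset, with the forearm running from the elbow at (335,300) to the wrist at (185,110). It is clear of the bottles at (300,200). I'll descend in part and check the elbow clearance.

>>> carry_out([
  [1, -0.52, 0.09, 0.73, 0, 0, 0],
  [1, -0.52, 0.09, 0.73, 0, 0, 0],
  [1, -0.52, 0.09, 0.73, 0, 0, 0],
  [1, -0.52, 0.09, 0.73, 0, 0, 0],
  [1, -0.52, 0.09, 0.73, 0, 0, 0],
])

```text
clock: 10.65
position: [0.5104, 0.2806, 0.3387]
ee_rot: [-2.239, -1.683, -0.567]
force: [0.6, 1.2, 0.8]
width: 1.003
gripper_force: 0.0
```

```bash
python3 s.py; python3 - <<'E'
from goals import *
q=arm.observe()['joints']; r=.555*np.sin(q[1]); print('elbow',r*np.cos(q[0]),-r*np.sin(q[0]),.278+.555*np.cos(q[1]))
d=grab('top'); P=cloud(d); ok=d['range_z']>0
# burette/tubing points vs arm points near the elbow
m=ok&(P[...,2]>.6)&(P[...,0]>.1)&(P[...,0]<.4)&(P[...,1]<.05)&(P[...,1]>-.2)
n,l,st,c=cv2.connectedComponentsWithStats(m.astype(np.uint8))
for i in range(1,n):
    a=P[l==i]
    if len(a)>15: print(len(a),c[i].round(),a.min(0).round(3),a.max(0).round(3))
p,R=pose(); G,Q=grip(HC,HY,.178,.09,-1); chunks(p,R,G,Q,5,5)
E
```

```text
10.65 q [ 0.32  0.22 -0.8   1.77 -0.25  0.89 -0.6 ] p [0.5104 0.2806 0.3387] F [0.6 1.2 0.8] w 1.003 g 0.0
[[0.243, 0.96, 0.14], [0.849, -0.28, 0.449], [0.47, 0.009, -0.883]]
elbow 0.11561400298596837 -0.03845498384277262 0.8194606324851444
12628 [418. 319.] [ 0.1   -0.165  0.6  ] [0.4   0.05  0.876]
5 x [-0.51  0.06  0.74] [0.011 0.006 0.002]
```

>>> carry_out([
  [1, -0.51, 0.06, 0.74, 0.01, 0, 0],
  [1, -0.51, 0.06, 0.74, 0.01, 0, 0],
  [1, -0.51, 0.06, 0.74, 0.01, 0, 0],
  [1, -0.51, 0.06, 0.74, 0, 0, 0],
  [1, -0.51, 0.06, 0.74, 0, 0, 0],
])

```text
clock: 11.2
position: [0.5153, 0.266, 0.2278]
ee_rot: [-2.237, -1.682, -0.565]
force: [0.4, -0.1, -0.1]
width: 1.002
gripper_force: 0.0
```

```bash
python3 s.py; python3 - <<'E'
from goals import *
q=arm.observe()['joints']; r=.555*np.sin(q[1]); print('elbow',r*np.cos(q[0]),-r*np.sin(q[0]),.278+.555*np.cos(q[1]))
d=grab('top'); P=cloud(d); ok=d['range_z']>0
for z in(.6,.65,.7,.75,.8,.85):
    a=P[ok&(abs(P[...,2]-z)<.025)&(P[...,0]>0)&(P[...,0]<.4)&(P[...,1]<.1)&(P[...,1]>-.2)]
    H=np.zeros((40,30),int); np.add.at(H,((a[:,0]/.01).astype(int),((a[:,1]+.2)/.01).astype(int)),1)
    xs,ys=np.nonzero(H>1); b=ys<12
    print(z,'y<-.08:',sorted(set(zip((xs[b]).tolist(),(ys[b]-20).tolist())))[:24],'arm xmax/ymin',xs[~b].max(initial=-1),(ys[~b]-20).min(initial=99))
p,R=pose(); G,Q=grip(HC,HY,.178,0,-1); print((G-p).round(3)); chunks(p,R,G,Q,5,5)
s=grab('scene'); cv2.imwrite('pics/s1.png',cv2.resize(s['pixels'][120:320,160:400,::-1],None,fx=3,fy=3,interpolation=2))
E
```

```text
11.2 q [ 0.3   0.34 -0.78  1.94 -0.21  0.64 -0.54] p [0.5153 0.266  0.2278] F [ 0.4 -0.1 -0.1] w 1.002 g 0.0
[[0.243, 0.96, 0.137], [0.848, -0.279, 0.45], [0.47, 0.007, -0.883]]
elbow 0.17768557952754194 -0.055772915049124475 0.8008214004561068
0.6 y<-.08: [(27, -15), (27, -14), (28, -15), (28, -14), (29, -15)] arm xmax/ymin 39 -7
0.65 y<-.08: [(27, -15), (27, -14), (28, -15), (28, -14), (29, -15)] arm xmax/ymin 39 -8
0.7 y<-.08: [(22, -13), (23, -13), (23, -12), (27, -15), (27, -14), (28, -15), (28, -14), (29, -15)] arm xmax/ymin 39 -7
0.75 y<-.08: [(23, -13), (23, -12), (24, -13), (24, -12), (25, -9), (26, -16), (26, -15), (26, -14), (26, -9), (27, -16), (27, -14), (27, -13), (28, -13), (29, -17), (29, -14), (29, -13), (30, -16), (30, -15), (30, -14)] arm xmax/ymin 33 -8
0.8 y<-.08: [(12, -12), (13, -15), (13, -14), (13, -13), (14, -17), (14, -16), (14, -15), (14, -14), (15, -17), (15, -16), (20, -9), (21, -12), (21, -11), (21, -10), (21, -9), (22, -13), (22, -12), (22, -11), (22, -10), (22, -9), (23, -13), (23, -12), (23, -11), (23, -10)] arm xmax/ymin 27 -8
0.85 y<-.08: [(10, -9), (11, -10), (11, -9), (12, -12), (12, -11), (12, -10), (12, -9), (13, -13), (13, -12), (13, -11), (13, -10), (13, -9), (14, -15), (14, -14), (14, -13), (14, -12), (14, -11), (14, -10), (14, -9), (15, -16), (15, -15), (15, -14), (15, -13), (15, -12)] arm xmax/ymin 20 -8
[ 0.011  0.04  -0.081]
5 x [-0.01 -0.01  0.73] [0.006 0.004 0.002]
```

View pics/s1.png

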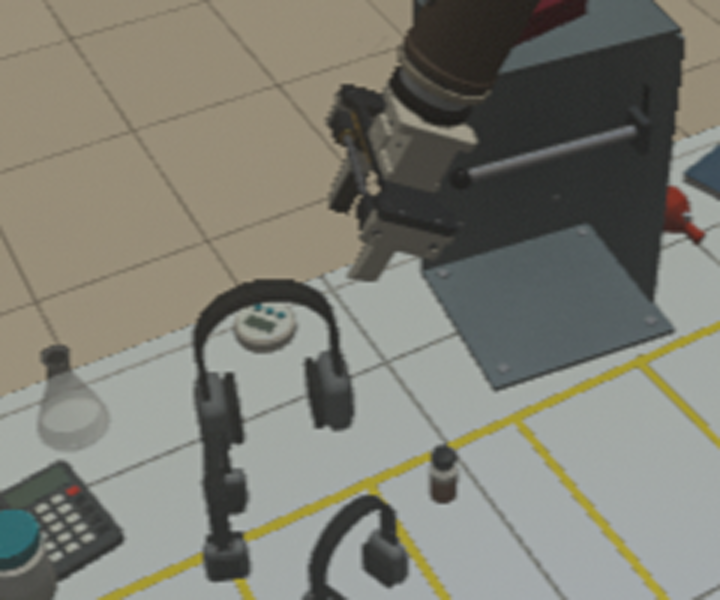

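The picture shows the gripper at (390,200) just above and behind the right shoulder of the target headset at (320,300), with the stand clear to the right. The elbow is close to the first burette's tubing, though. I'll build a small kinematic model from the logged poses to see how the elbow can be moved away.

```bash
cat > kin.py <<'E'
from goals import *
from scipy.optimize import least_squares
import itertools
def fk(q,s,b,c,L):
    E=Ro.from_euler
    A=E('z',b+s[0]*q[0])*E('y',q[1]); p=np.array([0,0,L[0]])+A.apply([0,0,L[1]]); el=p.copy()
    A=A*E('z',s[1]*q[2])*E('y',q[3]); p=p+A.apply([0,0,L[2]]); wr=p.copy()
    A=A*E('z',s[2]*q[4])*E('y',q[5])*E('z',s[3]*q[6]+c); return p+A.apply([0,0,L[3]]),A,el,wr
def fit():
    D=[eval(l) for l in open('log.txt')]; best=None
    for s in itertools.product((-1,1),repeat=4):
        for c0 in(0,np.pi/2,np.pi,-np.pi/2):
            def f(v):
                o=[]
                for q,x,r in D:
                    p,A,_,_=fk(q,s,v[0],v[1],v[2:]); o+=[*(p-x),*(.3*(Ro.from_rotvec(r).inv()*A).as_rotvec())]
                return np.array(o)
            r=least_squares(f,[0,c0,.278,.555,.43,.373],max_nfev=30)
            if best is None or r.cost<best[0]: best=(r.cost,s,r.x,np.abs(r.fun).max())
    return best
def dq(q,K,dx,lam=1e-3):
    f=lambda q:fk(q,*K); p,A,_,_=f(q); J=np.zeros((6,7))
    for i in range(7):
        e=np.zeros(7);e[i]=1e-5; p2,A2,_,_=f(q+e); J[:3,i]=(p2-p)/1e-5; J[3:,i]=(A2*A.inv()).as_rotvec()/1e-5
    return J.T@np.linalg.solve(J@J.T+lam**2*np.eye(6),dx)
def go(q,K,p1,R1,N,v=None):
    p0,A0,_,_=fk(q,*K); w=(R1*A0.inv()).as_rotvec()
    for i in range(1,N+1):
        p,A,_,_=fk(q,*K); tp=p0+(p1-p0)*i/N; tA=Ro.from_rotvec(w*i/N)*A0
        q=q+dq(q,K,np.r_[tp-p,(tA*A.inv()).as_rotvec()])
    return q
E
python3 - <<'E'
from kin import *
b=fit(); print(b)
K=(b[1],b[2][0],b[2][1],b[2][2:]); import pickle; pickle.dump(K,open('K.pkl','wb'))
D=[eval(l) for l in open('log.txt')]
q=np.array(D[-3][0])  # W pose
for d in D[-2:]:
    q=go(q,K,np.array(d[1]),Ro.from_rotvec(d[2]),10); print('sim',q.round(2),'real',np.round(d[0],2))
G,Q=grip(HC,HY,.178,0,-1); q=go(np.array(D[-1][0]),K,G,Q,10); print(q.round(2),fk(q,*K)[2])
E
```

```text
(np.float64(0.0022870445799429797), (-1, -1, -1, -1), array([-0.06293322,  1.53506641,  0.2789822 ,  0.5603189 ,  0.40668924,
        0.38386605]), np.float64(0.022313426035104))
sim [ 0.36  0.22 -0.8   1.79 -0.29  0.91 -0.52] real [ 0.32  0.22 -0.8   1.77 -0.25  0.89 -0.6 ]
sim [ 0.33  0.35 -0.78  1.96 -0.25  0.65 -0.45] real [ 0.3   0.34 -0.78  1.94 -0.21  0.64 -0.54]
[ 0.18  0.51 -0.72  2.02 -0.14  0.43 -0.56] [ 0.26389381 -0.06575195  0.76887404]
```

```bash
cat > search.py <<'E'
from kin import *
import pickle,sys,multiprocessing as mp
K=pickle.load(open('K.pkl','rb')); q0=arm.observe()['joints'] if 0 else np.array(eval(open('log.txt').readlines()[-1])[0])
lo=np.array([-2.62,-.44,-1.27,.08,-1.32,.12,-2.74])+.06; hi=np.array([2.62,2.09,1.32,2.57,4.46,2,2.74])-.06
PG,Q=grip(HC,HY,.178,.09,-1); G,_=grip(HC,HY,.178,0,-1)
def walk(q,p1,R1):
    p0,A0,_,_=fk(q,*K); n=int(np.ceil(max(np.linalg.norm(p1-p0)/.024,(R1*A0.inv()).magnitude()/.095)))
    w=(R1*A0.inv()).as_rotvec(); m=max(2,n//3); clear=9; ok=True
    for i in range(1,m+1):
        p,A,_,_=fk(q,*K); tp=p0+(p1-p0)*i/m; tA=Ro.from_rotvec(w*i/m)*A0
        q=q+dq(q,K,np.r_[tp-p,(tA*A.inv()).as_rotvec()],.02)
        el=fk(q,*K)[2]; clear=min(clear,np.hypot(*(el[:2]-[.24,-.125]))); ok&=bool(np.all(q>lo)&np.all(q<hi))
    return q,n,clear,ok
def trial(seed):
    r=np.random.default_rng(seed); q=q0.copy(); n=0; cl=9; ok=True; W=[]
    for k in range(r.integers(1,3)):
        p=r.uniform([.3,.2,.33],[.7,.6,.8]); R=Ro.from_euler('z',r.uniform(-1.2,1.2))*tool(HY,-1,r.uniform(-.3,1.0)); W.append((p.round(2),R))
    for p,R in W+[(PG,Q),(G,Q)]:
        q,m,c,o=walk(q,p,R); n+=m; cl=min(cl,c); ok&=o
    el=fk(q,*K)[2]
    return (el[1],n,cl,ok,seed,q.round(2).tolist(),[(w[0].tolist(),w[1].as_rotvec().round(2).tolist()) for w in W])
if __name__=='__main__':
    with mp.Pool() as P: X=P.map(trial,range(400),chunksize=4)
    X=[x for x in X if x[3] and x[1]<75 and x[2]>.08]; X.sort(key=lambda x:-x[0])
    for x in X[:8]: print(x)
E
time timeout 500 python3 search.py
```

```text
(np.float64(0.11025079008923179), 26, np.float64(0.1867244925290098), True, 125, [-0.55, 0.43, 0.3, 2.02, -0.95, 0.68, 0.2], [([0.5, 0.36, 0.41], [-2.8, -0.47, -1.05])])
(np.float64(0.033216369332878914), 34, np.float64(0.14257079252833765), True, 279, [-0.21, 0.42, -0.17, 2.02, -0.7, 0.54, -0.03], [([0.64, 0.24, 0.41], [-2.99, -0.83, -0.17]), ([0.47, 0.2, 0.47], [-3.03, -0.19, -0.71])])
(np.float64(0.006283653737217519), 30, np.float64(0.12958750181976567), True, 250, [-0.09, 0.43, -0.33, 2.02, -0.57, 0.5, -0.15], [([0.56, 0.23, 0.44], [-2.85, -0.21, -1.16])])
(np.float64(0.005388010840894978), 62, np.float64(0.10525769894799544), True, 96, [-0.09, 0.43, -0.34, 2.02, -0.57, 0.5, -0.16], [([0.59, 0.42, 0.56], [-2.09, -1.7, -0.64]), ([0.34, 0.58, 0.76], [-2.58, -0.86, -1.03])])
(np.float64(0.0019227645025887848), 57, np.float64(0.12390327396491509), True, 217, [-0.07, 0.44, -0.36, 2.02, -0.55, 0.49, -0.17], [([0.59, 0.49, 0.64], [-2.29, -1.12, -1.08]), ([0.57, 0.49, 0.76], [-2.76, -0.13, -1.4])])
(np.float64(-0.017619933641405818), 56, np.float64(0.10707147162647294), True, 269, [0.01, 0.45, -0.47, 2.02, -0.45, 0.47, -0.27], [([0.48, 0.3, 0.74], [-2.7, -0.52, -1.17]), ([0.39, 0.42, 0.7], [-2.02, -1.36, -1.01])])
(np.float64(-0.02108059447467881), 52, np.float64(0.10407471386685797), True, 304, [0.02, 0.46, -0.49, 2.02, -0.43, 0.46, -0.29], [([0.66, 0.35, 0.62], [-2.63, -0.81, -1.0]), ([0.36, 0.2, 0.49], [-3.12, -0.28, -0.07])])
(np.float64(-0.024008605440820525), 56, np.float64(0.09867566632567298), True, 167, [0.03, 0.46, -0.51, 2.02, -0.41, 0.46, -0.31], [([0.56, 0.43, 0.4], [-1.61, -2.5, -0.15]), ([0.45, 0.52, 0.76], [-2.55, -1.11, -0.82])])
real	0m3.095s
user	0m9.550s
sys	0m0.148s
```

```bash
cat > fine.py <<'E'
from search import *
def fwalk(q,p1,R1,sub=3,lam=.005,show=0):
    p0,A0,_,_=fk(q,*K); n=int(np.ceil(max(np.linalg.norm(p1-p0)/.024,(R1*A0.inv()).magnitude()/.095)))
    w=(R1*A0.inv()).as_rotvec(); m=n*sub; j6=9; dm=0;cl=9
    for i in range(1,m+1):
        p,A,_,_=fk(q,*K); tp=p0+(p1-p0)*i/m; tA=Ro.from_rotvec(w*i/m)*A0
        d=dq(q,K,np.r_[tp-p,(tA*A.inv()).as_rotvec()],lam); q=q+d; dm=max(dm,np.abs(d).max()*sub*10); j6=min(j6,q[5])
        cl=min(cl,np.hypot(*(fk(q,*K)[2][:2]-[.24,-.125])))
    return q,n,cl,j6,dm
E
python3 - <<'E'
from fine import *
for W in ([([0.5,.36,.41],[-2.8,-.47,-1.05])],[([.64,.24,.41],[-2.99,-.83,-.17]),([.47,.2,.47],[-3.03,-.19,-.71])],[([.56,.23,.44],[-2.85,-.21,-1.16])],[([.45,.36,.41],[-2.6,-.87,-.9])]):
    q=q0
    for p,r in W+[(PG,Q.as_rotvec()),(G,Q.as_rotvec())]:
        q,n,cl,j6,dm=fwalk(q,np.array(p),Ro.from_rotvec(r)); M=Ro.from_rotvec(r).as_matrix()
        print(n,q.round(2),'clear',round(cl,3),'j6min',round(j6,2),'maxrate',round(dm,2),'z',M[:,2].round(2),'y',M[:,1].round(2),'el',fk(q,*K)[2].round(3))
    print()
E
```

```text
10 [-0.12 -0.   -0.76  1.92  0.55  0.63 -2.44] clear 0.096 j6min 0.47 maxrate 2.85 z [ 0.62  0.21 -0.75] y [ 0.33 -0.95  0.  ] el [-0.001 -0.     0.839]
11 [ 0.28  0.34 -0.71  1.97 -0.31  0.65 -0.4 ] clear 0.087 j6min 0.46 maxrate 2.85 z [ 0.13  0.45 -0.88] y [ 0.96 -0.28  0.  ] el [ 0.177 -0.064  0.807]
4 [ 0.13  0.49 -0.64  2.02 -0.25  0.44 -0.46] clear 0.068 j6min 0.44 maxrate 0.56 z [ 0.13  0.45 -0.88] y [ 0.96 -0.28  0.  ] el [ 0.257 -0.05   0.774]

9 [-0.17  0.45 -0.42  1.13  0.17  1.48 -1.55] clear 0.093 j6min 0.67 maxrate 1.35 z [ 0.1   0.06 -0.99] y [ 0.52 -0.86 -0.  ] el [0.243 0.027 0.783]
8 [-0.15 -0.11 -0.4   1.73  0.14  1.09 -2.  ] clear 0.148 j6min 1.09 maxrate 1.06 z [ 0.44  0.05 -0.9 ] y [ 0.12 -0.99  0.  ] el [-0.061 -0.005  0.836]
13 [-0.02  0.29 -0.3   1.97 -0.53  0.71 -0.18] clear 0.143 j6min 0.71 maxrate 1.62 z [ 0.13  0.45 -0.88] y [ 0.96 -0.28  0.  ] el [ 0.16  -0.007  0.816]
4 [-0.09  0.44 -0.33  2.02 -0.57  0.5  -0.15] clear 0.129 j6min 0.5 maxrate 0.55 z [ 0.13  0.45 -0.88] y [ 0.96 -0.28  0.  ] el [0.236 0.006 0.787]

12 [ 0.44 -0.12 -0.96  1.94  0.25  0.5
[... 175 characters left out ...]
min 0.46 maxrate 2.1 z [ 0.13  0.45 -0.88] y [ 0.96 -0.28  0.  ] el [ 0.176 -0.061  0.807]
4 [ 0.12  0.48 -0.63  2.02 -0.26  0.44 -0.44] clear 0.071 j6min 0.44 maxrate 0.57 z [ 0.13  0.45 -0.88] y [ 0.96 -0.28  0.  ] el [ 0.256 -0.048  0.775]

9 [ 0.31 -0.16 -0.87  1.99 -0.41  0.61 -1.24] clear 0.095 j6min 0.59 maxrate 1.12 z [ 0.48  0.41 -0.78] y [ 0.61 -0.79 -0.04] el [-0.081  0.032  0.833]
10 [ 0.31  0.35 -0.75  1.97 -0.28  0.65 -0.42] clear 0.081 j6min 0.59 maxrate 1.19 z [ 0.13  0.45 -0.88] y [ 0.96 -0.28  0.  ] el [ 0.18  -0.071  0.805]
4 [ 0.15  0.49 -0.67  2.02 -0.21  0.43 -0.49] clear 0.062 j6min 0.43 maxrate 0.56 z [ 0.13  0.45 -0.88] y [ 0.96 -0.28  0.  ] el [ 0.26  -0.056  0.772]
```

```bash
python3 - <<'E'
from fine import *
p,R=pose(); A=np.array([.64,.24,.41]),Ro.from_rotvec([-2.99,-.83,-.17]); B=np.array([.47,.2,.47]),Ro.from_rotvec([-3.03,-.19,-.71])
chunks(p,R,*A,10,5); chunks(*A,*B,8,4); chunks(*B,PG,Q,14,7)
E
```

```text
5 x [ 0.41  0.49 -0.63] [-0.217 -0.355  0.718]
5 x [ 0.46  0.4  -0.66] [-0.217 -0.355  0.718]
4 x [-0.78 -0.2  -0.45] [-0.158  0.425  0.5  ]
4 x [-0.72 -0.01 -0.58] [-0.158  0.425  0.5  ]
7 x [-0.15 -0.13  0.71] [ 0.382  0.02  -0.738]
7 x [-0.13 -0.    0.73] [ 0.382  0.02  -0.738]
```

>>> carry_out([
  [1, 0.41, 0.49, -0.63, -0.22, -0.36, 0.72],
  [1, 0.41, 0.49, -0.63, -0.22, -0.36, 0.72],
  [1, 0.41, 0.49, -0.63, -0.22, -0.36, 0.72],
  [1, 0.41, 0.49, -0.63, -0.22, -0.36, 0.72],
  [1, 0.41, 0.49, -0.63, -0.22, -0.36, 0.72],
])

```text
clock: 11.8
position: [0.5786, 0.2538, 0.3229]
ee_rot: [-2.659, -1.295, -0.386]
force: [0.5, 0.2, 0.3]
width: 1.001
gripper_force: 0.0
```

>>> carry_out([
  [1, 0.46, 0.4, -0.66, -0.22, -0.36, 0.72],
  [1, 0.46, 0.4, -0.66, -0.22, -0.36, 0.72],
  [1, 0.46, 0.4, -0.66, -0.22, -0.36, 0.72],
  [1, 0.46, 0.4, -0.66, -0.22, -0.36, 0.72],
  [1, 0.46, 0.4, -0.66, -0.22, -0.36, 0.72],
])

```text
clock: 12.3
position: [0.6413, 0.2418, 0.415]
ee_rot: [-2.997, -0.824, -0.175]
force: [1.5, -0.1, 0.3]
width: 1.001
gripper_force: 0.0
```

>>> carry_out([
  [1, -0.78, -0.2, -0.45, -0.16, 0.43, 0.5],
  [1, -0.78, -0.2, -0.45, -0.16, 0.43, 0.5],
  [1, -0.78, -0.2, -0.45, -0.16, 0.43, 0.5],
  [1, -0.78, -0.2, -0.45, -0.16, 0.43, 0.5],
  [1, -0.72, -0.01, -0.58, -0.16, 0.43, 0.5],
  [1, -0.72, -0.01, -0.58, -0.16, 0.43, 0.5],
  [1, -0.72, -0.01, -0.58, -0.16, 0.43, 0.5],
  [1, -0.72, -0.01, -0.58, -0.16, 0.43, 0.5],
])

```text
clock: 13.1
position: [0.47, 0.2019, 0.4733]
ee_rot: [-3.031, -0.184, -0.728]
force: [-0.1, -0.0, 1.0]
width: 0.997
gripper_force: 0.0
```

```bash
python3 s.py; python3 - <<'E'
from fine import *
q=arm.observe()['joints']
for t in((PG,Q),(G,Q)): q,n,cl,*_=fwalk(q,*t); print(q.round(2),cl,fk(q,*K)[2].round(3))
p,R=pose(); chunks(p,R,PG,Q,14,7)
E
```

```text
13.1 q [-0.19 -0.11 -0.43  1.73  0.2   1.11 -2.13] p [0.47   0.2019 0.4733] F [-0.1 -0.   1. ] w 0.997 g 0.0
[[0.884, 0.119, 0.451], [0.11, -0.993, 0.046], [0.454, 0.009, -0.891]]
[-0.05  0.29 -0.26  1.97 -0.55  0.72 -0.16] 0.14677424261409994 [ 0.159 -0.002  0.816]
[-0.11  0.43 -0.31  2.02 -0.59  0.51 -0.13] 0.13400890062485118 [0.235 0.01  0.788]
7 x [-0.17 -0.13  0.72] [ 0.39   0.015 -0.738]
7 x [-0.14 -0.    0.74] [ 0.39   0.015 -0.738]
```

>>> carry_out([
  [1, -0.17, -0.13, 0.72, 0.39, 0.02, -0.74],
  [1, -0.17, -0.13, 0.72, 0.39, 0.02, -0.74],
  [1, -0.17, -0.13, 0.72, 0.39, 0.02, -0.74],
  [1, -0.17, -0.13, 0.72, 0.39, 0.02, -0.74],
  [1, -0.17, -0.13, 0.72, 0.39, 0.02, -0.74],
  [1, -0.17, -0.13, 0.72, 0.39, 0.02, -0.74],
  [1, -0.17, -0.13, 0.72, 0.39, 0.02, -0.74],
])

```text
clock: 13.8
position: [0.4916, 0.2337, 0.3464]
ee_rot: [-2.721, -1.011, -0.667]
force: [1.0, 0.4, -0.7]
width: 1.004
gripper_force: 0.0
```

>>> carry_out([
  [1, -0.14, 0, 0.74, 0.39, 0.02, -0.74],
  [1, -0.14, 0, 0.74, 0.39, 0.02, -0.74],
  [1, -0.14, 0, 0.74, 0.39, 0.02, -0.74],
  [1, -0.14, 0, 0.74, 0.39, 0.02, -0.74],
  [1, -0.14, 0, 0.74, 0.39, 0.02, -0.74],
  [1, -0.14, 0, 0.74, 0.39, 0.02, -0.74],
  [1, -0.14, 0, 0.74, 0.39, 0.02, -0.74],
])

```text
clock: 14.5
position: [0.5142, 0.2648, 0.2203]
ee_rot: [-2.225, -1.687, -0.562]
force: [-0.2, 0.1, 0.1]
width: 1.005
gripper_force: 0.0
```

```bash
python3 s.py; python3 - <<'E'
from fine import *
p,R=pose(); print(G,PG); chunks(p,R,G,Q,6,6)
# band seen now, top view
d=grab('scene'); P=cloud(d); px=d['pixels'].astype(int)
a=P[(px.max(-1)<90)&(P[...,2]>.165)&(P[...,2]<.2)&(P[...,0]>.47)&(P[...,0]<.6)&(P[...,1]>.3)&(P[...,1]<.4)]
print(len(a),a.mean(0),np.percentile(a[:,2],[50,95]))
E
```

```text
14.5 q [-0.07  0.27 -0.3   1.97 -0.52  0.68 -0.25] p [0.5142 0.2648 0.2203] F [-0.2  0.1  0.1] w 1.005 g 0.0
[[0.237, 0.963, 0.131], [0.849, -0.271, 0.455], [0.473, 0.003, -0.881]]
[0.52451292 0.30468224 0.14321177] [0.51272487 0.26410749 0.22267706]
6 x [-0.   -0.01  0.58] [-0.002 -0.007  0.015]
268 [0.53612988 0.34623461 0.18118358] [0.18256007 0.18999196]
```

>>> carry_out([
  [1, 0, 0, 0.58, 0, 0, 0],
  [1, 0, 0, 0.58, 0, 0, 0],
  [1, 0, 0, 0.58, 0, 0, 0],
  [1, 0, 0, 0.58, 0, 0, 0],
  [1, 0, 0, 0.58, 0, 0, 0],
  [1, 0, 0, 0.58, 0, 0, 0],
  [1, 0, 0, 0, 0, 0, 0],
])

```text
clock: 15.25
position: [0.5245, 0.3044, 0.1425]
ee_rot: [-2.229, -1.682, -0.559]
force: [-0.2, -0.4, -0.3]
width: 1.0
gripper_force: 0.0
```

```bash
python3 s.py; python3 - <<'E'
from h import *
s=grab('scene'); cv2.imwrite('pics/s2.png',cv2.resize(s['pixels'][180:290,190:340,::-1],None,fx=4,fy=4,interpolation=2))
E
```

```text
15.25 q [-0.13  0.41 -0.33  2.01 -0.55  0.48 -0.24] p [0.5245 0.3044 0.1425] F [-0.2 -0.4 -0.3] w 1.0 g 0.0
[[0.242, 0.962, 0.13], [0.848, -0.274, 0.453], [0.471, 0.0, -0.882]]
```

View pics/s2.png

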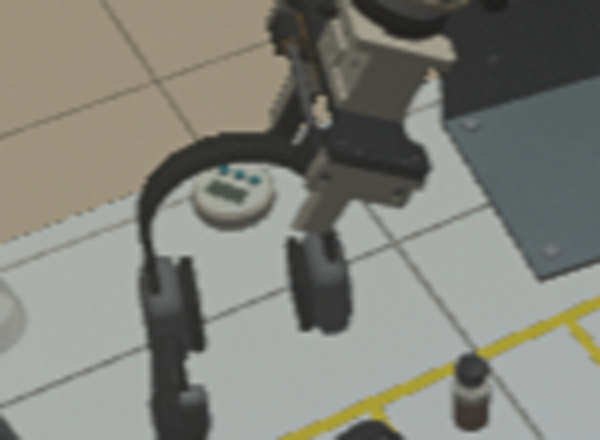

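The picture shows the fingers, near one at (320,205), straddling the band's right shoulder. I'll close the gripper.

>>> carry_out([
  [0, 0, 0, 0, 0, 0, 0],
  [0, 0, 0, 0, 0, 0, 0],
  [0, 0, 0, 0, 0, 0, 0],
  [0, 0, 0, 0, 0, 0, 0],
  [0, 0, 0, 0, 0, 0, 0],
  [0, 0, 0, 0, 0, 0, 0],
  [0, 0, 0, 0, 0, 0, 0],
], squeeze=55)

```text
clock: 16.0
position: [0.5248, 0.3029, 0.142]
ee_rot: [-2.23, -1.684, -0.559]
force: [-0.4, 0.5, 0.3]
width: 0.44
gripper_force: 0.0
```

```bash
python3 s.py; python3 - <<'E'
from fine import *
p,R=pose()
# lift 60 mm
chunks(p,R,p+[0,0,.075],R,5,5)
# align at stand y=.16, crown under .235 ; plan joints
SR=lambda x,y: SO+np.array([np.cos(SY)*x-np.sin(SY)*y,np.sin(SY)*x+np.cos(SY)*y])
q=arm.observe()['joints']; q,*_=fwalk(q,p+[0,0,.075],R)
for y,z in((.17,.255),(.17,.24),(.0,.24),(0,.216)):
    g,T=grip(SR(0,y),SY,z,0,-1); q,n,cl,j6,dm=fwalk(q,g,T); print(g.round(3),n,q.round(2),'clear',round(cl,3),'j6',round(j6,2),round(dm,2))
E
```

```text
16.0 q [-0.13  0.41 -0.33  2.01 -0.55  0.48 -0.24] p [0.5248 0.3029 0.142 ] F [-0.4  0.5  0.3] w 0.44 g 0.0
[[0.241, 0.962, 0.13], [0.849, -0.274, 0.452], [0.471, 0.002, -0.882]]
5 x [ 0.28  0.   -0.53] [0. 0. 0.]
[0.53  0.202 0.22 ] 15 [-1.17  0.24  0.65  2.09  0.3   0.47 -2.47] clear 0.146 j6 0.35 2.05
[0.53  0.202 0.205] 1 [-1.16  0.27  0.65  2.11  0.29  0.43 -2.48] clear 0.306 j6 0.43 0.43
[0.508 0.034 0.205] 8 [-0.79  0.11  0.61  2.28  0.19  0.3  -2.04] clear 0.255 j6 0.3 0.97
[0.508 0.034 0.181] 2 [-0.74  0.16  0.58  2.32  0.14  0.22 -1.99] clear 0.249 j6 0.22 0.41
```

>>> carry_out([
  [0, 0, 0, 0, 0, 0, 0],
  [0, 0, 0, 0, 0, 0, 0],
  [0, 0, 0, 0, 0, 0, 0],
  [0, 0, 0, 0, 0, 0, 0],
  [0, 0, 0, 0, 0, 0, 0],
])

```text
clock: 16.5
position: [0.5249, 0.3029, 0.142]
ee_rot: [-2.23, -1.684, -0.559]
force: [-1.0, 0.3, -1.1]
width: 0.273
gripper_force: 55.0
```

>>> carry_out([
  [0, 0.28, 0, -0.53, 0, 0, 0],
  [0, 0.28, 0, -0.53, 0, 0, 0],
  [0, 0.28, 0, -0.53, 0, 0, 0],
  [0, 0.28, 0, -0.53, 0, 0, 0],
  [0, 0.28, 0, -0.53, 0, 0, 0],
  [0, 0, 0, 0, 0, 0, 0],
])

```text
clock: 17.1
position: [0.5253, 0.3032, 0.2186]
ee_rot: [-2.23, -1.685, -0.563]
force: [-1.5, -0.1, -1.7]
width: 0.271
gripper_force: 55.0
```

```bash
python3 s.py; python3 - <<'E'
from fine import *
p,R=pose()
SR=lambda x,y: SO+np.array([np.cos(SY)*x-np.sin(SY)*y,np.sin(SY)*x+np.cos(SY)*y])
g,T=grip(SR(0,.17),SY,.255,0,-1); print(g); chunks(p,R,g,T,18,6)
s=grab('scene'); cv2.imwrite('pics/s3.png',cv2.resize(s['pixels'][160:280,190:360,::-1],None,fx=4,fy=4,interpolation=2))
E
```

```text
17.1 q [-0.16  0.3  -0.28  1.93 -0.49  0.65 -0.34] p [0.5253 0.3032 0.2186] F [-1.5 -0.1 -1.7] w 0.271 g 55.0
[[0.24, 0.962, 0.133], [0.848, -0.274, 0.453], [0.472, 0.004, -0.882]]
[0.52973573 0.2022953  0.22021177]
6 x [-0.17  0.11 -0.1 ] [-0.369 -0.003  0.696]
6 x [-0.11  0.19 -0.06] [-0.369 -0.003  0.696]
6 x [-0.02  0.23 -0.01] [-0.369 -0.003  0.696]
```

View pics/s3.png

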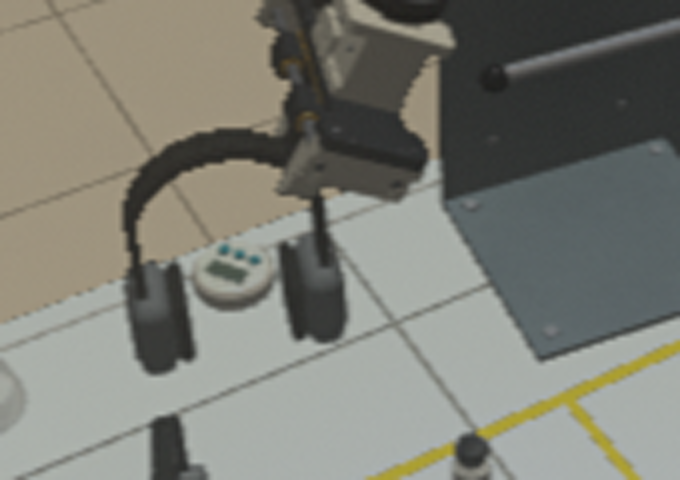

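The picture shows the headset held and clear of the bench, with the cups at (155,320) and (315,290). I'll rotate it away from the stand first, then bring it alongside.

```bash
python3 - <<'E'
from fine import *
p,R=pose()
SR=lambda x,y: SO+np.array([np.cos(SY)*x-np.sin(SY)*y,np.sin(SY)*x+np.cos(SY)*y])
g,T=grip(SR(0,.24),SY,.255,0,-1); q=arm.observe()['joints']
for t in((g,T),grip(SR(0,.17),SY,.255,0,-1)): q,n,cl,j6,dm=fwalk(q,*t); print(n,q.round(2),j6,dm)
chunks(p,R,g,T,16,8)
E
```

```text
15 [-1.29  0.33  0.7   1.99  0.21  0.53 -2.49] 0.3700212463202326 1.902055173024675
3 [-1.23  0.25  0.72  2.09  0.24  0.46 -2.42] 0.4643185510484859 0.3770140879153497
8 x [-0.04  0.07 -0.03] [-0.416 -0.002  0.783]
8 x [ 0.01  0.09 -0.  ] [-0.416 -0.002  0.783]
```

>>> carry_out([
  [0, -0.04, 0.07, -0.03, -0.42, 0, 0.78],
  [0, -0.04, 0.07, -0.03, -0.42, 0, 0.78],
  [0, -0.04, 0.07, -0.03, -0.42, 0, 0.78],
  [0, -0.04, 0.07, -0.03, -0.42, 0, 0.78],
  [0, -0.04, 0.07, -0.03, -0.42, 0, 0.78],
  [0, -0.04, 0.07, -0.03, -0.42, 0, 0.78],
  [0, -0.04, 0.07, -0.03, -0.42, 0, 0.78],
  [0, -0.04, 0.07, -0.03, -0.42, 0, 0.78],
])

```text
clock: 17.95
position: [0.5297, 0.2863, 0.2168]
ee_rot: [-2.8, -0.838, -0.701]
force: [0.1, -0.4, -2.4]
width: 0.275
gripper_force: 55.0
```

>>> carry_out([
  [0, 0.01, 0.09, 0, -0.42, 0, 0.78],
  [0, 0.01, 0.09, 0, -0.42, 0, 0.78],
  [0, 0.01, 0.09, 0, -0.42, 0, 0.78],
  [0, 0.01, 0.09, 0, -0.42, 0, 0.78],
  [0, 0.01, 0.09, 0, -0.42, 0, 0.78],
  [0, 0.01, 0.09, 0, -0.42, 0, 0.78],
  [0, 0.01, 0.09, 0, -0.42, 0, 0.78],
  [0, 0.01, 0.09, 0, -0.42, 0, 0.78],
])

```text
clock: 18.75
position: [0.5361, 0.2703, 0.2182]
ee_rot: [3.005, -0.189, 0.757]
force: [0.1, -0.2, -2.6]
width: 0.274
gripper_force: 55.0
```

```bash
python3 s.py; python3 - <<'E'
from fine import *
p,R=pose()
SR=lambda x,y: SO+np.array([np.cos(SY)*x-np.sin(SY)*y,np.sin(SY)*x+np.cos(SY)*y])
g,T=grip(SR(0,.17),SY,.255,0,-1); chunks(p,R,g,T,4,4)
s=grab('scene'); cv2.imwrite('pics/s4.png',cv2.resize(s['pixels'][110:290,210:410,::-1],None,fx=3.3,fy=3.3,interpolation=2))
E
```

```text
18.75 q [-1.29  0.25  0.6   2.05  0.41  0.59 -2.73] p [0.5361 0.2703 0.2182] F [ 0.1 -0.2 -2.6] w 0.274 g 55.0
[[0.874, -0.127, 0.469], [-0.109, -0.992, -0.065], [0.474, 0.006, -0.881]]
4 x [ 0.03  0.68 -0.  ] [ 0.015 -0.013  0.004]
```

View pics/s4.png

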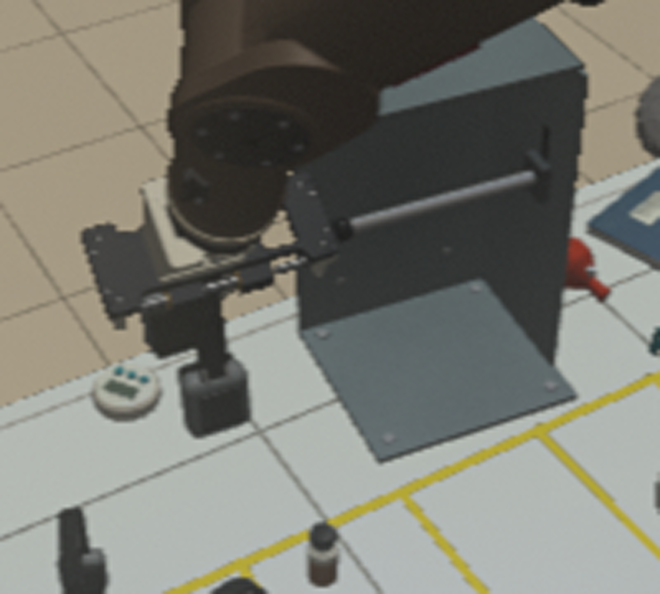

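```bash
python3 - <<'E'
from fine import *
q=arm.observe()['joints']; p,R=pose(); print(q[6])
SR=lambda x,y: SO+np.array([np.cos(SY)*x-np.sin(SY)*y,np.sin(SY)*x+np.cos(SY)*y])
pp,A,_,_=fk(q,*K); 
for y,z in((.22,.255),(.2,.255),(.17,.255),(.17,.24),(.1,.24),(.05,.24),(0,.24),(0,.216)):
    g,T=grip(SR(0,y),SY,z,0,-1); q,n,cl,j6,dm=fwalk(q,g,T); print(y,z,n,q.round(3),round(j6,2),round(dm,2))
# headset tilt/height from scene cloud: dark points of headset near stand pose
d=dict(np.load('pics/scene.npz')); P=cloud(d)
c=SR(0,.24); D=P[...,:2]-c; xs=D@[np.cos(SY),np.sin(SY)]; ys=D@[-np.sin(SY),np.cos(SY)]
m=(abs(xs)<.09)&(abs(ys)<.045)&(P[...,2]>.04)&(P[...,2]<.15)&(d['pixels'].max(-1)<100)
for lo,hi in((-.09,-.02),(.02,.09)):
    k=m&(xs>lo)&(xs<hi); print(lo,k.sum(),'z',np.percentile(P[k][:,2],[1,5,50,95]).round(3),'x',np.percentile(xs[k],[2,50,98]).round(3),'y',np.percentile(ys[k],[2,50,98]).round(3))
E
```

```text
-2.736651686759486
0.22 0.255 2 [-1.16   0.286  0.554  2.02   0.333  0.524 -2.582] 0.52 0.78
0.2 0.255 1 [-1.141  0.264  0.561  2.05   0.341  0.505 -2.561] 0.51 0.31
0.17 0.255 2 [-1.108  0.231  0.571  2.093  0.35   0.479 -2.525] 0.48 0.22
0.17 0.24 1 [-1.103  0.255  0.572  2.113  0.35   0.436 -2.532] 0.44 0.43
0.1 0.24 3 [-0.992  0.185  0.582  2.199  0.352  0.375 -2.411] 0.38 0.5
0.05 0.24 3 [-0.879  0.142  0.573  2.246  0.317  0.336 -2.274] 0.34 0.54
0 0.24 3 [-0.731  0.107  0.546  2.281  0.228  0.302 -2.072] 0.3 0.79
0 0.216 2 [-0.698  0.154  0.528  2.317  0.194  0.221 -2.043] 0.22 0.41
-0.09 360 z [0.084 0.09  0.124 0.142] x [-0.076 -0.07  -0.039] y [-0.03   0.     0.024]
0.02 193 z [0.086 0.089 0.113 0.137] x [0.034 0.038 0.06 ] y [-0.015  0.008  0.024]
```

>>> carry_out([
  [0, 0.03, 0.68, 0, 0.02, -0.01, 0],
  [0, -0.07, 0.68, 0.13, 0.02, -0.01, 0],
  [0, -0.07, 0.68, 0.13, 0.02, -0.01, 0],
  [0, -0.07, 0.68, 0.13, 0, 0, 0],
  [0, 0, 0, 0, 0, 0, 0],
])

```text
clock: 19.3
position: [0.5284, 0.1988, 0.2078]
ee_rot: [3.012, -0.188, 0.753]
force: [-0.4, -0.2, -2.2]
width: 0.276
gripper_force: 55.0
```

```bash
python3 s.py; cat > look.py <<'E'
from goals import *
SR=lambda x,y: SO+np.array([np.cos(SY)*x-np.sin(SY)*y,np.sin(SY)*x+np.cos(SY)*y])
p,R=pose(); g,T=grip(SR(0,0),SY,.178,0,-1); e=p-g; c,s=np.cos(SY),np.sin(SY)
print('crown est in stand: x %.3f y %.3f z %.3f'%(c*e[0]+s*e[1],-s*e[0]+c*e[1],.178+e[2]),'rot err',(T.inv()*R).as_rotvec().round(3))
for n in('scene','top'):
    d=grab(n); P=cloud(d); D=P[...,:2]-SO; xs=D@[c,s]; ys=D@[-s,c]; yc=-s*e[0]+c*e[1]
    m=(abs(ys-yc)<.045)&(P[...,2]>.02)&(P[...,2]<.14)&(d['pixels'].max(-1)<100)&(d['range_z']>0)
    for lo,hi in((-.095,-.02),(.02,.085)):
        k=m&(xs>lo)&(xs<hi)
        if k.sum()>20: print(n,k.sum(),'z',np.percentile(P[k][:,2],[1,5,95]).round(3),'x',np.percentile(xs[k],[2,50,98]).round(3),'y',np.percentile(ys[k],[2,50,98]).round(3))
    m=(abs(xs)<.03)&(P[...,2]>.185)&(P[...,2]<.25)&(ys>-.09)&(ys<yc-.06)&(d['range_z']>0)
    if m.sum()>20: print(n,'rail',m.sum(),'x',np.median(xs[m]).round(4),'z',np.percentile(P[m][:,2],[5,50,95]).round(4))
E
python3 look.py
```

```text
19.3 q [-1.23  0.18  0.64  2.17  0.46  0.5  -2.68] p [0.5284 0.1988 0.2078] F [-0.4 -0.2 -2.2] w 0.276 g 55.0
[[0.876, -0.125, 0.467], [-0.11, -0.992, -0.059], [0.471, 0.001, -0.882]]
crown est in stand: x -0.001 y 0.166 z 0.243 rot err [-0.     0.001 -0.001]
scene 363 z [0.072 0.078 0.135] x [-0.075 -0.069 -0.04 ] y [0.139 0.169 0.194]
scene 228 z [0.074 0.078 0.128] x [0.034 0.04  0.06 ] y [0.147 0.173 0.192]
scene rail 196 x -0.0022 z [0.2081 0.2154 0.2198]
top 116 z [0.083 0.092 0.134] x [0.032 0.049 0.07 ] y [0.137 0.15  0.192]
```

>>> carry_out([
  [0, 0, 0.8, 0, 0, 0, 0],
  [0, 0, 0.8, 0, 0, 0, 0],
  [0, 0, 0.8, 0, 0, 0, 0],
  [0, 0, 0.8, 0, 0, 0, 0],
  [0, 0, 0, 0, 0, 0, 0],
])

```text
clock: 19.9
position: [0.5187, 0.1191, 0.2084]
ee_rot: [3.013, -0.191, 0.754]
force: [-0.8, 0.3, -2.3]
width: 0.274
gripper_force: 55.0
```

```bash
python3 s.py; python3 look.py
```

```text
19.9 q [-1.15  0.09  0.68  2.26  0.51  0.45 -2.6 ] p [0.5187 0.1191 0.2084] F [-0.8  0.3 -2.3] w 0.274 g 55.0
[[0.875, -0.126, 0.467], [-0.112, -0.992, -0.059], [0.471, -0.001, -0.882]]
crown est in stand: x -0.001 y 0.086 z 0.243 rot err [0.    0.002 0.001]
scene 364 z [0.071 0.078 0.134] x [-0.074 -0.068 -0.035] y [0.061 0.094 0.115]
scene 242 z [0.074 0.078 0.127] x [0.035 0.04  0.057] y [0.061 0.089 0.113]
scene rail 59 x -0.0021 z [0.2077 0.2145 0.2194]
top 46 z [0.099 0.109 0.136] x [0.034 0.051 0.07 ] y [0.103 0.107 0.112]
```

>>> carry_out([
  [0, 0, 0.7, 0, 0, 0, 0],
  [0, 0, 0.7, 0, 0, 0, 0],
  [0, 0, 0.7, 0, 0, 0, 0],
  [0, 0, 0.7, 0, 0, 0, 0],
  [0, 0, 0.6, 0, 0, 0, 0],
  [0, 0, 0, 0, 0, 0, 0],
])

```text
clock: 20.6
position: [0.5087, 0.0369, 0.2085]
ee_rot: [3.013, -0.188, 0.756]
force: [-0.1, -0.8, -2.5]
width: 0.273
gripper_force: 55.0
```

```bash
python3 s.py; python3 look.py
```

```text
20.6 q [-1.04  0.01  0.75  2.33  0.5   0.4  -2.42] p [0.5087 0.0369 0.2085] F [-0.1 -0.8 -2.5] w 0.273 g 55.0
[[0.875, -0.124, 0.468], [-0.11, -0.992, -0.058], [0.472, -0.001, -0.882]]
crown est in stand: x -0.000 y 0.003 z 0.243 rot err [ 0.001  0.003 -0.001]
scene 361 z [0.072 0.078 0.135] x [-0.074 -0.067 -0.035] y [-0.024  0.011  0.032]
scene 267 z [0.075 0.078 0.129] x [0.035 0.041 0.068] y [-0.02   0.011  0.032]
```

>>> carry_out([
  [0, -0.08, 0, 0.14, 0, 0, 0],
  [0, -0.08, 0, 0.14, 0, 0, 0],
  [0, -0.08, 0, 0.14, 0, 0, 0],
  [0, -0.08, 0, 0.14, 0, 0, 0],
  [0, 0, 0, 0, 0, 0, 0],
])

```text
clock: 21.2
position: [0.5085, 0.0392, 0.1918]
ee_rot: [3.013, -0.183, 0.755]
force: [0.0, 0.1, -2.4]
width: 0.275
gripper_force: 55.0
```

>>> carry_out([
  [0, -0.04, 0, 0.07, 0, 0, 0],
  [0, -0.04, 0, 0.07, 0, 0, 0],
  [0, 0, 0, 0, 0, 0, 0],
])

```text
clock: 21.5
position: [0.5087, 0.0392, 0.1884]
ee_rot: [3.014, -0.184, 0.756]
force: [0.4, -0.5, -1.8]
width: 0.276
gripper_force: 55.0
```

>>> carry_out([
  [0, -0.02, 0, 0.035, 0, 0, 0],
  [0, -0.02, 0, 0.035, 0, 0, 0],
  [0, 0, 0, 0, 0, 0, 0],
])

```text
clock: 21.8
position: [0.5087, 0.0392, 0.1865]
ee_rot: [3.014, -0.184, 0.757]
force: [-0.1, 0.2, -1.9]
width: 0.277
gripper_force: 55.0
```

>>> carry_out([
  [0, -0.02, 0, 0.035, 0, 0, 0],
  [0, -0.02, 0, 0.035, 0, 0, 0],
  [0, 0, 0, 0, 0, 0, 0],
])

```text
clock: 22.1
position: [0.5086, 0.0393, 0.1844]
ee_rot: [3.014, -0.184, 0.757]
force: [-0.4, -0.2, -2.2]
width: 0.277
gripper_force: 55.0
```

>>> carry_out([
  [0, -0.02, 0, 0.035, 0, 0, 0],
  [0, 0, 0, 0, 0, 0, 0],
])

```text
clock: 22.3
position: [0.5086, 0.0393, 0.1834]
ee_rot: [3.014, -0.184, 0.757]
force: [-0.1, 0.0, -1.8]
width: 0.277
gripper_force: 55.0
```

>>> carry_out([
  [0, -0.02, 0, 0.035, 0, 0, 0],
  [0, 0, 0, 0, 0, 0, 0],
])

```text
clock: 22.5
position: [0.5086, 0.0393, 0.1824]
ee_rot: [3.014, -0.184, 0.757]
force: [0.3, 0.5, -2.6]
width: 0.277
gripper_force: 55.0
```

>>> carry_out([
  [0, -0.02, 0, 0.035, 0, 0, 0],
  [0, 0, 0, 0, 0, 0, 0],
])

```text
clock: 22.7
position: [0.5087, 0.0393, 0.1815]
ee_rot: [3.014, -0.184, 0.757]
force: [-0.3, -0.2, -1.0]
width: 0.278
gripper_force: 55.0
```

>>> carry_out([
  [0, -0.02, 0, 0.035, 0, 0, 0],
  [0, 0, 0, 0, 0, 0, 0],
])

```text
clock: 22.9
position: [0.509, 0.0393, 0.1808]
ee_rot: [3.014, -0.184, 0.758]
force: [-1.6, -0.6, 2.0]
width: 0.273
gripper_force: 55.0
```

```bash
python3 s.py; python3 look.py
```

```text
22.9 q [-1.02  0.08  0.75  2.37  0.47  0.29 -2.4 ] p [0.509  0.0393 0.1808] F [-1.6 -0.6  2. ] w 0.273 g 55.0
[[0.874, -0.121, 0.47], [-0.108, -0.993, -0.056], [0.473, -0.001, -0.881]]
crown est in stand: x -0.000 y 0.006 z 0.216 rot err [ 0.003  0.004 -0.003]
scene 414 z [0.045 0.052 0.13 ] x [-0.071 -0.064 -0.032] y [-0.02   0.013  0.035]
scene 225 z [0.048 0.052 0.101] x [0.038 0.043 0.07 ] y [-0.019  0.014  0.035]
```

>>> carry_out([
  [0, 0, 0, 0, 0, 0, 0],
  [0, 0, 0, 0, 0, 0, 0],
  [0, 0, 0, 0, 0, 0, 0],
  [0.32, 0, 0, 0, 0, 0, 0],
  [0.36, 0, 0, 0, 0, 0, 0],
  [0.45, 0, 0, 0, 0, 0, 0],
  [0.8, 0, 0, 0, 0, 0, 0],
  [0.8, 0, 0, 0, 0, 0, 0],
])

```text
clock: 23.8
position: [0.5085, 0.0393, 0.1804]
ee_rot: [3.014, -0.184, 0.757]
force: [-0.8, 0.3, -0.2]
width: 0.571
gripper_force: 0.0
```

>>> carry_out([
  [0.8, 0, 0, 0, 0, 0, 0],
  [0.8, 0, 0, 0, 0, 0, 0],
  [0.8, 0, 0, 0, 0, 0, 0],
  [0.8, 0, 0, 0, 0, 0, 0],
  [0.8, 0, 0, 0, 0, 0, 0],
  [0.8, 0, 0, 0, 0, 0, 0],
])

```text
clock: 24.4
position: [0.5086, 0.0393, 0.1805]
ee_rot: [3.014, -0.184, 0.757]
force: [-0.2, 0.6, -0.4]
width: 0.795
gripper_force: 0.0
```

```bash
python3 s.py; python3 look.py; python3 - <<'E'
from h import *
s=grab('scene'); cv2.imwrite('pics/s5.png',cv2.resize(s['pixels'][90:250,260:420,::-1],None,fx=3.6,fy=3.6,interpolation=2))
E
```

```text
24.4 q [-1.02  0.08  0.75  2.37  0.47  0.29 -2.4 ] p [0.5086 0.0393 0.1805] F [-0.2  0.6 -0.4] w 0.795 g 0.0
[[0.875, -0.121, 0.469], [-0.108, -0.993, -0.056], [0.472, -0.001, -0.881]]
crown est in stand: x -0.001 y 0.006 z 0.215 rot err [ 0.003  0.003 -0.003]
scene 417 z [0.047 0.055 0.129] x [-0.078 -0.07  -0.039] y [-0.02   0.013  0.036]
scene 235 z [0.044 0.051 0.1  ] x [0.031 0.036 0.067] y [-0.016  0.019  0.036]
```

View pics/s5.png

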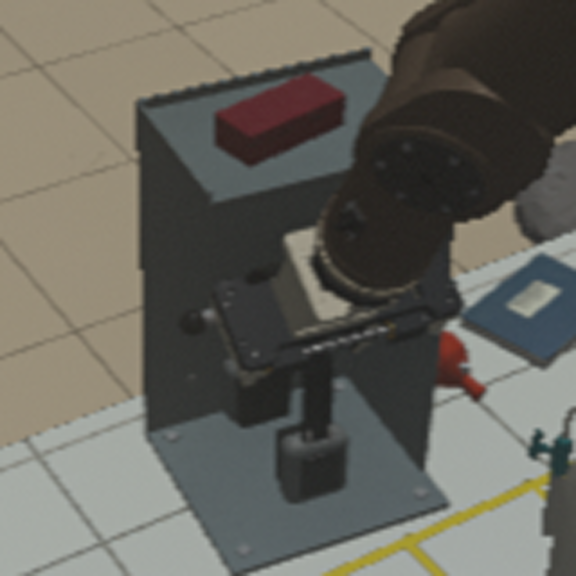

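The picture shows the headset hanging from the rail: front cup at (312,465), rear cup at (258,395). The fingers are open. I'll retreat straight back along the tool axis.

>>> carry_out([
  [0.8, 0, 0, -0.4, 0, 0, 0],
  [0.8, 0, 0, -0.5, 0, 0, 0],
  [0.8, 0, 0, -0.5, 0, 0, 0],
  [0.8, 0, 0, -0.5, 0, 0, 0],
  [0.8, 0, 0, -0.6, 0, 0, 0],
  [0.8, 0, 0, -0.6, 0, 0, 0],
  [0.8, 0, 0, -0.6, 0, 0, 0],
  [0.8, 0, 0, -0.6, 0, 0, 0],
])

```text
clock: 25.35
position: [0.4578, 0.0453, 0.2758]
ee_rot: [3.014, -0.184, 0.757]
force: [0.2, 0.7, 0.5]
width: 0.8
gripper_force: 0.0
```

>>> carry_out([
  [0.8, -0.2, 0, -0.4, 0, 0, 0],
  [0.8, -0.2, 0, -0.4, 0, 0, 0],
  [0.8, 0, 0, 0, 0, 0, 0],
  [0.8, 0, 0, 0, 0, 0, 0],
  [0.8, 0, 0, 0, 0, 0, 0],
  [0.8, 0, 0, 0, 0, 0, 0],
  [0.8, 0, 0, 0, 0, 0, 0],
  [0.8, 0, 0, 0, 0, 0, 0],
])

```text
clock: 26.15
position: [0.4401, 0.0475, 0.288]
ee_rot: [3.014, -0.184, 0.756]
force: [-0.6, -1.1, -0.3]
width: 0.801
gripper_force: 0.0
```

```bash
python3 s.py; python3 - <<'E'
from goals import *
c,s=np.cos(SY),np.sin(SY); d=grab('scene'); P=cloud(d); D=P[...,:2]-SO; xs=D@[c,s]; ys=D@[-s,c]
m=(abs(ys)<.05)&(abs(xs)<.09)&(P[...,2]>.02)&(P[...,2]<.26)&(d['pixels'].max(-1)<100)&(d['range_z']>0)
for lo,hi in((-.09,-.02),(.02,.085)):
    k=m&(xs>lo)&(xs<hi)&(P[...,2]<.11); print(k.sum(),'z',np.percentile(P[k][:,2],[1,5,95]).round(3),'x',np.percentile(xs[k],[2,50,98]).round(3),'y',np.percentile(ys[k],[2,50,98]).round(3))
k=m&(abs(xs)<.015)&(P[...,2]>.2); print('crown',P[k].shape,np.median(xs[k]).round(3),np.median(ys[k]).round(3),np.percentile(P[k][:,2],[50,95]).round(3))
cv2.imwrite('pics/s6.png',cv2.resize(d['pixels'][90:250,260:420,::-1],None,fx=3.6,fy=3.6,interpolation=2))
E
```

```text
26.15 q [-1.1  -0.29  0.51  2.29  0.64  0.82 -2.66] p [0.4401 0.0475 0.288 ] F [-0.6 -1.1 -0.3] w 0.801 g 0.0
[[0.875, -0.122, 0.469], [-0.107, -0.993, -0.057], [0.472, -0.001, -0.881]]
345 z [0.047 0.051 0.107] x [-0.076 -0.069 -0.038] y [-0.02   0.015  0.036]
358 z [0.048 0.053 0.105] x [0.033 0.041 0.068] y [-0.018  0.013  0.035]
crown (32, 3) -0.003 0.033 [0.214 0.219]
```

View pics/s6.png

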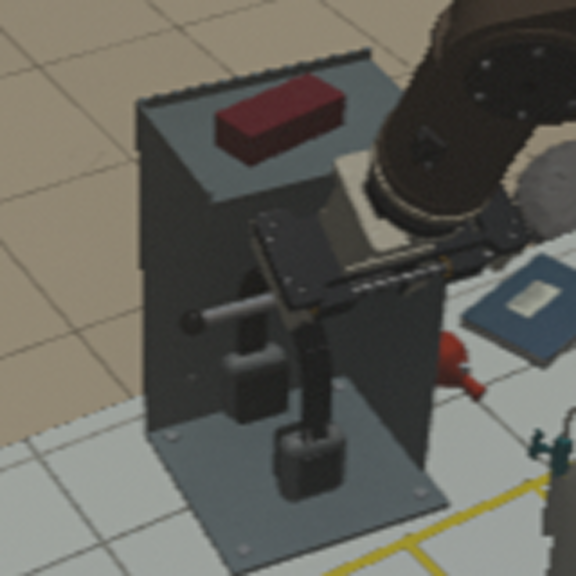

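The headset hangs level over the middle of the rail, cups at (310,465) and (258,380). The gripper is clear of it. Cup bottoms are at 47 and 48 mm in the point cloud, and nothing is moving, so I'm handing in.

```bash
python3 -c "
from cell import arm
print(arm.sign_off())"
```

```text
the job is handed in; nothing more can be done
None
```

The ear defenders hang level over the middle of the rail, one cup in front and one behind, with the gripper clear; I handed the job in at about 26 s of the 45 s allowed, and no verdict came back.

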